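# Lay out the hub parts in fitting order

## Task

Lay out the wheel-hub parts in fitting order on the row of four black pads, starting at the hub, each centred on its own pad: the large bearing flat on the pad next to the hub, then the sleeve standing upright, then the small bearing flat, and last, on the pad farthest from the hub, the oil can standing with its spout pointing straight at the hub. Set the castle nut flat and centred on top of the sleeve, teeth up as it lies now. Never let the oil can tip over, turn no part upside down, and let go of everything at the end.

Things in the scene. Friction and masses are not known exactly. Their poses are not given: they have to be found in the camera images.
- hub: steel wheel hub, fixed at the left or right end of the row of pads, about 125 mm from the nearest pad centre: flange 100 mm in diameter, 12 mm thick, with five studs, a boss and a dark stub shaft; 62 mm high. Origin: centre of its underside (z = 4 mm), on its axis. (At the row's other end a dark blocky brake caliper, 90 x 75 mm, 46 mm high.)
- pad1: the leftmost, seen from the robot, of four identical fixed black pads, 84 mm square, 4 mm thick, in a row across in front of the robot, about 105 mm between centres, on a plywood board (680 x 120 x 4 mm). Origin: centre of its underside, at z = 4 mm; upper face at z = 8 mm. y axis: along the row, to the left.
- pad2: the second from left, seen from the robot, of four identical fixed black pads, 84 mm square, 4 mm thick, in a row across in front of the robot, about 105 mm between centres, on a plywood board (680 x 120 x 4 mm). Origin: centre of its underside, at z = 4 mm; upper face at z = 8 mm. y axis: along the row, to the left.
- pad3: the third from left, seen from the robot, of four identical fixed black pads, 84 mm square, 4 mm thick, in a row across in front of the robot, about 105 mm between centres, on a plywood board (680 x 120 x 4 mm). Origin: centre of its underside, at z = 4 mm; upper face at z = 8 mm. y axis: along the row, to the left.
- pad4: the rightmost, seen from the robot, of four identical fixed black pads, 84 mm square, 4 mm thick, in a row across in front of the robot, about 105 mm between centres, on a plywood board (680 x 120 x 4 mm). Origin: centre of its underside, at z = 4 mm; upper face at z = 8 mm. y axis: along the row, to the left.
- big_bearing: the larger of two ball bearings: a flat steel ring with black seal, outer diameter 62 mm, bore 30 mm, 18 mm high, 0.25 kg, lying flat on the bench. Origin: centre of its underside; z up.
- small_bearing: the smaller ball bearing: outer diameter 47 mm, bore 20 mm, 15 mm high, 0.12 kg, lying flat on the bench. Origin: centre of its underside; z up.
- sleeve: plain aluminium spacer sleeve (tube) standing on end: outer diameter 40 mm, bore 28 mm, 45 mm high, 0.15 kg. Origin: centre of its lower end; z up along the tube.
- nut: dark steel hexagonal castle nut, 42 mm across flats, 48 mm across corners, open 26 mm hole, body 16 mm high plus six 6 mm castle teeth on top, 22 mm in all, 0.11 kg, lying teeth up. Origin: centre of its underside; z up; its x axis is square to one pair of flats (flats face 0, 60, 120 ... degrees from x).
- oiler: small aluminium oil can with a thin brass spout: upright round body 54 mm in diameter, with straight sides up to 36 mm, then a shoulder and neck up to 54 mm; the spout leaves the neck along the can's +x and rises to its tip 52 mm out from the axis and 73 mm high. 0.16 kg. Origin: centre of its underside; z up; x is the direction in which the spout points.
Things that resemble listed ones, but are neither listed nor needed, are in the scene too. What is shaped like the pad2 but blue or red is not meant. Leave any white look-alike of the pad3 alone.

How it is judged:
By the outcome, as a careful person would: the job done as asked, in the order asked, and still so for the second after the job is handed in, with the robot touching nothing.
It also fails if it takes over 128 s, if anything falls off the work surface, if the arm or the gripper's body presses on something with over 40 N, if the wrist force passes 120 N, or if a joint passes its speed limit or range.

## Robot

A 7-joint arm with a two-finger parallel gripper is mounted at the origin on the work surface. World frame = base frame: x ahead of the robot, y to its left, z up, the work surface at z = 0. Lengths are in mm, angles in rad, forces in N, time in s.
With the tool pointing down it reaches from about 400 to 875 mm from the base axis. Payload 4.4 kg.
Tool frame: the origin (TCP) lies at the very end of the fingers, on their centre line; the grasp point (between the pads) lies 19 mm behind it; z points along the fingers, x is the direction in which the jaws open and shut, and the axes are right-handed (so a half turn about z gives the same grasp; the last joint's range is limited). The gripper opens to 85 mm and grips with 20 to 120 N. Pads are 22 mm wide; open, the fingers measure 114 mm over their backs; the gripper's body (76 mm by 85 mm) begins 54 mm behind the grasp point. The pads swing forward as they close: fully open they stand 13 mm farther back than shut.
Start: joints at [1.065, 0.628, 0.038, 1.517, -0.027, 0.996, -0.02], TCP at [276.772, -588.146, 199.813] pointing down, gripper open.
Joint ranges: [-3.06, 3.06], [-0.37, 2.12], [-1.25, 1.32], [0.18, 2.47], [-1.1, 4.24], [0.23, 1.98], [-2.94, 2.94]. Speed limits (rad/s): [2.57, 2.57, 3.14, 3.14, 3.14, 3.14, 3.14].

## Interface

Orientations are given as [roll, pitch, yaw] about the fixed x, y, z axes, in that order (R = Rz(yaw) Ry(pitch) Rx(roll)).
In Python, from cell import telemetry, get_image, get_calibration, ctrl gives the robot as it stands. The module is installed in compiled form; this text tells all that it offers.
- The arm moves only by the tool arm_command, never from a script. Its arguments are lists of equal length, an entry for each row: "rot": the turn, a rotation vector about the world's x, y, z in degrees, a list of three; "slide": the shift along the world's x, y, z in mm, a list of three; "gripper": the finger opening in mm, from 0 to 85.4. A call has 1 to 5 rows; each row shifts and turns the pose as measured when the row begins; what a row does not reach is not made up. A row lasts 1/12 s, in which the tool goes at most 41.7 mm and 7.16 degrees, less where a joint would pass 70% of its speed; a pose out of reach is approached as far as the arm can. A call with a gripper value outside its range is refused whole. The fingers move at their own pace and stop on an object; the grip force is fixed at half the most. Time passes only in rows, so rows that do not move let the fingers close. It gives the time, the measured TCP pose, the force and the opening at its end, in the units of the state.
- telemetry.read_state(): the state, without advancing time (a new reading comes with each control period).
- get_image(name): name is "side" or "top"; returns (picture, depth): 384x512x3 uint8, red, green, blue; 384x512 float32, mm along the optical axis (not along the pixel's ray), 0 where there is no reading.
- get_calibration(name): a dict with "fx", "fy", "cx", "cy" (pixels), "xyz" and "attitude" of the camera in the world. Camera axes: x right, y up, looking along -z (the intrinsics and any distortion apply to the point x, -y, -z); pixel columns grow to the right and rows downward; lengths in mm; the calibration is good to about 2 mm. A picture is of the moment at which its call begins. get_calibration takes no time and is no camera call.
- ctrl.finish_job(): hands the job in, once; it reports no verdict.
The state is a dict: "clock": time; "qpos": joint angles; "qd": joint speeds; "tau": joint torques, N m; "eef_pos": TCP position; "tool_rot": TCP orientation; "force": force on the tool from outside, world axes, zero at the start; "torque": the same for the moment, N m; "width": finger opening in mm.
Only numpy, scipy, OpenCV 4.12 (cv2) and the standard library are available. Lean on these libraries where they do the work, as an engineer would, in place of code of your own. Each camera call takes 0.05 s, during which the arm holds its last target.

## Working session

There is one attempt and no reset: what is moved stays moved. The work goes in short steps, Python scripts to look and compute and a tool call to move; the robot and the scene stay as the last step left them, time stands still between calls to the robot, and variables do not carry over. Pictures are saved under pics/ and viewed, and the job is handed in when it is done.

Besides the shell and the picture viewer there is one more tool, called after ">>>" as name(argument=value, ...) on one line, values as JSON. arm_command: Moves the arm, as the interface text tells. Its arguments: {"type":"object","properties":{"rot":{"type":"array"},"slide":{"type":"array"},"gripper":{"type":"array"}},"required":["rot","slide","gripper"]}

```bash
mkdir -p pics
python3 - <<'E'
from cell import telemetry,get_image,get_calibration
import cv2,numpy as np
for n in("side","top"):
    p,d=get_image(n); c=get_calibration(n); print(n,c)
    cv2.imwrite(f"pics/{n}0.png",cv2.resize(p[:,:,::-1],(800,600),interpolation=cv2.INTER_CUBIC)); np.savez(f"pics/{n}0.npz",p=p,d=d)
    print((d>0).mean())
s=telemetry.read_state();print(s)
E
```

```text
side {'fx': 383.63179308965334, 'fy': 383.63179308965334, 'cx': 252.53659013388292, 'cy': 187.50922546568148, 'xyz': array([228.3293983 , 594.33272244, 753.32239118]), 'attitude': array([ 0.69570049, -0.00569424, -2.69773937])}
0.9963226318359375
top {'fx': 401.29509045258015, 'fy': 401.29509045258015, 'cx': 258.13462501796397, 'cy': 187.85857400070046, 'xyz': array([ 348.88439641,   59.07426817, 1040.80568101]), 'attitude': array([ 0.12823945, -0.03699546, -1.55031239])}
0.9960225423177084
{'clock': 0.1, 'qpos': array([ 1.06519939,  0.62925389,  0.0384517 ,  1.51827497, -0.02696895,
        0.99633655, -0.02001016]), 'qd': array([-0.00034466, -0.00064085,  0.00034192, -0.00217506, -0.00150891,
       -0.00154835, -0.00079732]), 'tau': array([ 2.83783913e-03, -5.64526606e+01,  1.23061426e+00, -1.93973655e+01,
        1.13038521e-02,  5.41330330e-03,  3.51018150e-05]), 'eef_pos': array([ 276.4860587 , -587.56630288,  198.9788575 ]), 'tool_rot': array([ 3.14154426e+00,  1.75395862e-03, -1.13099847e+00]), 'force': array([ 0.20603909, -0.67942654, -0.0451234 ]), 'torque': array([ 0.03397668, -0.00806879, -0.02793794]), 'width': 84.81837420315055}
```

View pics/top0.png

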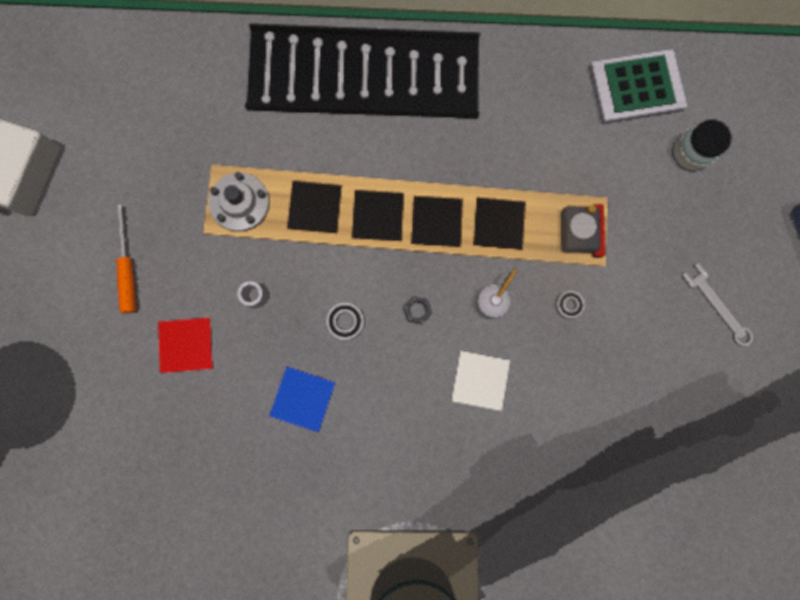

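View pics/side0.png

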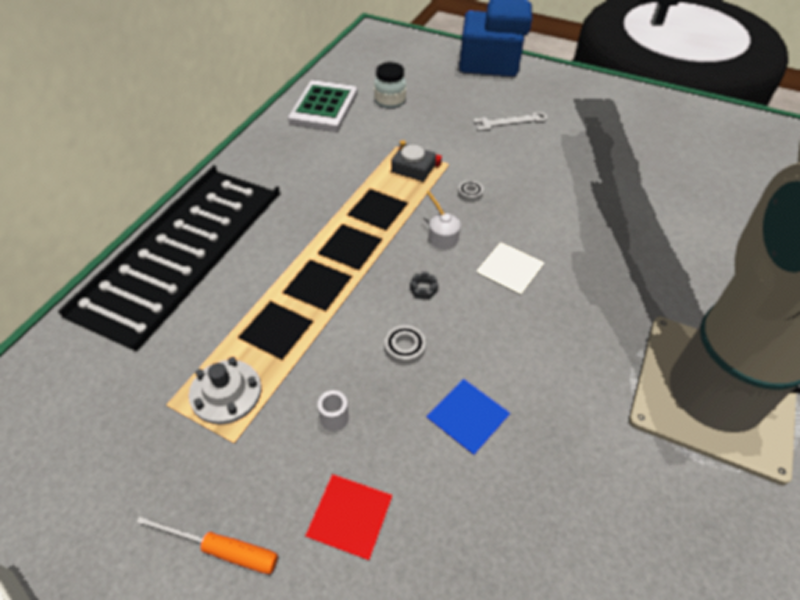

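The top view (800x600 pixels) shows:
- Hub at (240,203), at the left end of the row.
- Black pads 1 to 4 at (315,207), (378,216), (437,221) and (500,224), with the caliper at (582,230).
- Sleeve at (250,294), a light tube.
- Bearing rings: large at (345,321), small at (571,304).
- Nut at (417,310), a dark hexagon.
- Oil can at (493,300), spout tip at (515,268).

Possible mix-ups:
- The red (185,345), blue (303,400) and white (481,380) squares could be taken for pads.
- The jar at (702,145) could be taken for the can.
- The two bearings could be swapped, but they differ in size.
- The hub's studs and the caliper disc at (583,225) could be taken for round parts.

I choose by the description and will check in a crop.

```bash
cat > h.py <<'E'
import numpy as np,cv2
from scipy.spatial.transform import Rotation as R
from cell import telemetry,get_image,get_calibration
def cam(n):
    c=get_calibration(n); return c,R.from_euler('xyz',c['attitude']).as_matrix(),np.array(c['xyz'])
def ray(n,uv):
    c,M,o=cam(n); uv=np.atleast_2d(uv).astype(float)
    d=np.stack([(uv[:,0]-c['cx'])/c['fx'],-(uv[:,1]-c['cy'])/c['fy'],-np.ones(len(uv))],1)
    return o,d@M.T
def plane(n,uv,z):
    o,d=ray(n,uv); t=(z-o[2])/d[:,2]; return o+d*t[:,None]
def cloud(n,dep):
    h,w=dep.shape; u,v=np.meshgrid(np.arange(w),np.arange(h))
    o,d=ray(n,np.stack([u.ravel(),v.ravel()],1)); P=o+d*dep.reshape(-1,1); P[dep.ravel()<=0]=np.nan
    return P.reshape(h,w,3)
def proj(n,P):
    c,M,o=cam(n); q=(np.atleast_2d(P)-o)@M; return np.stack([c['cx']+c['fx']*q[:,0]/-q[:,2],c['cy']-c['fy']*q[:,1]/-q[:,2]],1)
E
python3 - <<'E'
from h import *
for n in("top","side"):
    z=np.load(f"pics/{n}0.npz"); p,d=z['p'],z['d']; C=cloud(n,d)
    hsv=cv2.cvtColor(p,cv2.COLOR_RGB2HSV)
    # bench height check
    m=(abs(C[...,0]-480)<150)&(abs(C[...,1])<300)
    print(n,"bench z med",np.nanmedian(C[m][:,2]),"noise",np.nanstd(C[m][:,2][abs(C[m][:,2])<6]))
    bl=((p.max(2)<45)).astype(np.uint8)
    cs,_=cv2.findContours(bl,cv2.RETR_EXTERNAL,cv2.CHAIN_APPROX_NONE)
    for c in cs:
        a=cv2.contourArea(c)
        if 300<a<2500:
            P=plane(n,c[:,0].astype(float),8.); r=cv2.minAreaRect(P[:,:2].astype(np.float32)); print("black",a,np.round(r[0],1),np.round(r[1],1),round(r[2],1))
    # parts blobs by height
    for lo in (6,):
        H=((C[...,2]>lo)&(C[...,2]<90)&(C[...,0]>300)&(C[...,0]<720)&(abs(C[...,1])<420)).astype(np.uint8)
        k,l,s,ce=cv2.connectedComponentsWithStats(H)
        for i in range(1,k):
            if s[i,4]>60:
                Q=C[l==i]; print("blob",s[i,4],np.round(ce[i]),"xmin/max",np.round(Q.min(0)),np.round(Q.max(0)))
p=np.load("pics/top0.npz")['p'][:,:,::-1]
cv2.imwrite("pics/crop_t.png",cv2.resize(p[90:220,120:400],(784,364),interpolation=cv2.INTER_CUBIC))
p=np.load("pics/side0.npz")['p'][:,:,::-1]
cv2.imwrite("pics/crop_s.png",cv2.resize(p[90:290,100:330],(690,600),interpolation=cv2.INTER_CUBIC))
E
```

```text
top bench z med 2.1152109839956665 noise 2.0992076136547833
black 770.0 [ 608.  -135.6] [77.4 77.7] 86.3
black 779.5 [608.7 -29.4] [77.6 77.2] 88.0
black 787.5 [615.7  70.4] [77.2 77.6] 88.0
black 793.5 [627.2 177.3] [77.4 77.7] 86.3
black 413.5 [ 771.8 -507. ] [62.7 67.9] 1.9
blob 1248 [153. 128.] xmin/max [574. 240.   6.] [692. 356.  71.]
blob 2144 [221. 135.] xmin/max [562.  18.   6.] [686. 232.  15.]
blob 2105 [300. 141.] xmin/max [ 555. -211.    6.] [675.  21.  15.]
blob 971 [373. 146.] xmin/max [ 547. -322.    6.] [ 659. -224.   58.]
blob 423 [316. 191.] xmin/max [ 446. -151.    6.] [518. -96.  77.]
blob 190 [161. 188.] xmin/max [454. 249.   7.] [492. 289.  50.]
blob 227 [365. 194.] xmin/max [ 450. -278.    7.] [ 494. -232.   20.]
blob 152 [267. 198.] xmin/max [435. -22.   6.] [479.  21.  27.]
blob 363 [221. 205.] xmin/max [405.  90.   6.] [466. 149.  24.]
blob 63 [116. 223.] xmin/max [363. 361.   6.] [405. 404.  10.]
side bench z med 2.420756117506528 noise 1.6889724760900768
black 792.5 [626.1 174.5] [77.2 77.6] 86.4
black 646.5 [614.7  68. ] [77.5 76.9] 88.2
black 536.5 [608.  -31.8] [77.5 76.2] 88.2
black 442.5 [ 607.4 -138.6] [76.3 75.8] 86.4
black 1019.5 [ -65.7 -430.6] [ 57.6 257. ] 2.0
blob 5192 [222. 161.] xmin/max [ 444. -318.    6.] [687. 226.  76.]
blob 168 [301. 121.] xmin/max [ 448. -281.    6.] [ 494. -232.   20.]
blob 132 [325. 168.] xmin/max [ 325. -149.    6.] [381. -69.   9.]
blob 211 [271. 182.] xmin/max [433. -22.   6.] [478.  23.  26.]
blob 455 [259. 220.] xmin/max [403.  86.   6.] [465. 149.  22.]
blob 1662 [144. 249.] xmin/max [578. 224.   6.] [691. 355.  70.]
blob 400 [213. 262.] xmin/max [452. 248.   6.] [492. 288.  49.]
```

View pics/crop_t.png

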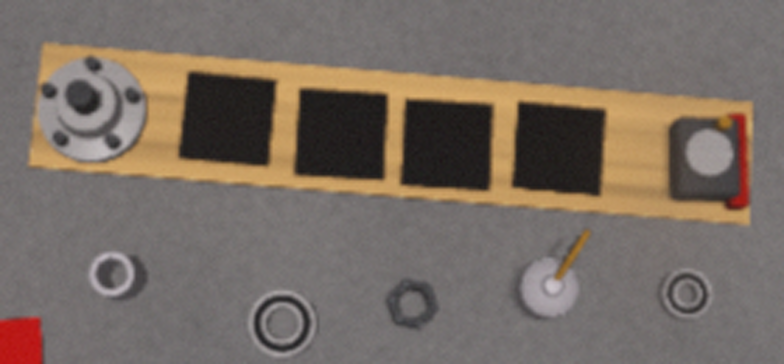

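View pics/crop_s.png

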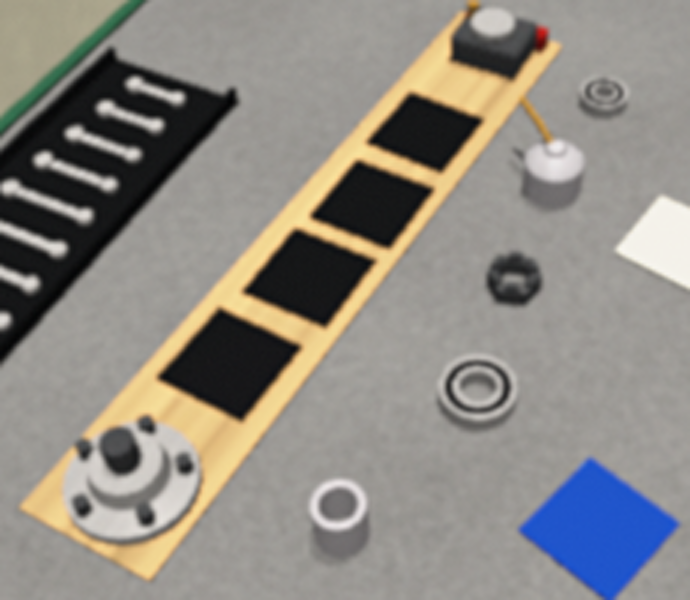

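The crops confirm each choice: the ring sizes differ clearly, there is one nut, and one can with a brass spout. The hub is on the left, so pad1 is next to it. Next I measure part centres, spout direction and hub.

```bash
cat >> h.py <<'E'
PARTS={'big':((436,119),18,45),'small':((472,-255),15,40),'sleeve':((473,269),45,40),'nut':((457,0),22,38),'oil':((480,-120),36,75)}
def circ(n,p,d,c0,ztop,rad,zlo=None,dz=2.0):
    """centre of points near the top face, from depth cloud"""
    C=cloud(n,d); 
    m=(np.hypot(C[...,0]-c0[0],C[...,1]-c0[1])<rad)&(C[...,2]>(zlo or ztop*0.6+dz))&(C[...,2]<ztop+8)
    uv=np.argwhere(m)[:,::-1]
    P=plane(n,uv,ztop)[:,:2]
    (x,y),r=cv2.minEnclosingCircle(P.astype(np.float32)); return x,y,r,len(P)
E
python3 - <<'E'
from h import *
for n in("top","side"):
    z=np.load(f"pics/{n}0.npz"); p,d=z['p'],z['d']; C=cloud(n,d)
    for k,(c,h,r) in PARTS.items():
        if k!='oil': print(n,k,np.round(circ(n,p,d,c,h,r),1))
    hsv=cv2.cvtColor(p,cv2.COLOR_RGB2HSV)
    br=(hsv[...,0]>8)&(hsv[...,0]<28)&(hsv[...,1]>120)&(np.hypot(C[...,0]-500,C[...,1]+125)<70)&(C[...,0]<545)
    uv=np.argwhere(br)[:,::-1]; print(n,"spout px",len(uv),uv.min(0),uv.max(0))
    Q=C[br]; Q=Q[Q[:,2]>25]; 
    l=cv2.fitLine(Q[:,:2].astype(np.float32),cv2.DIST_HUBER,0,.01,.01).ravel(); print(" spout cloud dir",np.degrees(np.arctan2(l[1],l[0])),l[2:],Q.min(0),Q.max(0))
    # body
    m=(np.hypot(C[...,0]-474,C[...,1]+124)<40)&(C[...,2]>34)&~br&(C[...,2]<48)
    B=C[m]; print(" oil body ring",np.round(cv2.minEnclosingCircle(B[:,:2].astype(np.float32))[0],1),cv2.minEnclosingCircle(B[:,:2].astype(np.float32))[1])
    # hub
    m=(np.hypot(C[...,0]-633,C[...,1]-300)<70)&(C[...,2]>14)
    uv=np.argwhere(m)[:,::-1]
    mf=m&(C[...,2]<22); F=C[mf]; print(" hub flange",cv2.minEnclosingCircle(F[:,:2].astype(np.float32)))
    S=C[m&(C[...,2]>55)]; print(" hub shaft",S[:,:2].mean(0),len(S))
E
```

```text
top big [435.8 118.5  30.8 350. ]
top small [ 472.9 -255.1   23.8  209. ]
top sleeve [473.2 267.5  21.  134. ]
top nut [4.565e+02 1.000e-01 2.300e+01 1.340e+02]
top spout px 44 [319 172] [330 189]
 spout cloud dir -30.20316 [ 498.26926 -137.31439] [ 477.83511642 -149.77588427   52.99843085] [ 517.85447966 -126.20227079   76.52792949]
 oil body ring [ 472.4 -122.6] 26.51663589477539
 hub flange ((631.36669921875, 301.62786865234375), 49.73441696166992)
 hub shaft [630.46957774 300.72526264] 100
side big [433.9 118.   32.4 394. ]
side small [ 472.  -256.1   26.3  137. ]
side sleeve [470.1 271.1  23.9 246. ]
side nut [454.6   1.2  24.  140. ]
side spout px 32 [273 122] [283 136]
 spout cloud dir -31.623652 [ 503.28217 -142.43694] [ 478.44320153 -151.17121805   55.93535369] [ 517.51661728 -128.1686331    76.24763481]
 oil body ring [ 469.8 -122.6] 26.452350616455078
 hub flange ((629.1368408203125, 300.51861572265625), 50.048561096191406)
 hub shaft [627.39034406 302.12964897] 137
```

>>> arm_command(rot=[[0,0,7],[0,0,7],[0,0,7],[0,0,7],[0,0,7]], slide=[[14,38,0],[14,38,0],[14,38,0],[14,38,0],[14,38,0]], gripper=[85,85,85,85,85])

```text
clock: 0.52
eef_pos: [339.4, -400.5, 195.7]
tool_rot: [3.134, 0.001, -0.515]
force: [0.7, 0.1, 0.4]
width: 84.8
```

>>> arm_command(rot=[[0,0,7],[0,0,7],[0,0,7],[0,0,7],[0,0,2]], slide=[[14,38,0],[14,38,0],[14,38,0],[14,38,0],[14,38,0]], gripper=[85,85,85,85,85])

```text
clock: 0.93
eef_pos: [408.2, -203.8, 195.1]
tool_rot: [3.134, 0.002, 0.026]
force: [0.2, 0.5, -0.1]
width: 84.9
```

>>> arm_command(rot=[[0,0,0],[0,0,0],[0,0,0],[0,0,0],[0,0,0]], slide=[[4,40,0],[4,40,0],[4,40,0],[4,40,0],[4,40,0]], gripper=[85,85,85,85,85])

```text
clock: 1.35
eef_pos: [428.9, 3.3, 194.9]
tool_rot: [3.134, 0.0, 0.027]
force: [1.4, 0.1, 0.1]
width: 84.9
```

>>> arm_command(rot=[[0.4,0,-1.5],[0,0,0],[0,0,0],[0,0,0],[0,0,0]], slide=[[2,38,-25],[2,38,-35],[2,32,-35],[0,0,-30],[0,0,0]], gripper=[85,85,85,85,85])

```text
clock: 1.77
eef_pos: [436.1, 109.0, 83.4]
tool_rot: [-3.134, -0.011, 0.014]
force: [-1.1, -0.1, 0.2]
width: 84.8
```

```bash
cat > snap.py <<'E'
import sys
from h import *
tag=sys.argv[1]
for n in("top","side"):
    p,d=get_image(n); np.savez(f"pics/{n}{tag}.npz",p=p,d=d)
    if len(sys.argv)>2:
        c=proj(n,[float(v) for v in sys.argv[2].split(',')])[0].astype(int); s=45
        u0,v0=max(c[0]-60,0),max(c[1]-s,0)
        cr=p[v0:v0+90,u0:u0+120,::-1]; print(n,'crop origin',u0,v0)
        cv2.imwrite(f"pics/{n}{tag}.png",cv2.resize(cr,None,fx=5,fy=5,interpolation=cv2.INTER_CUBIC))
a=telemetry.read_state();print(a['clock'],np.round(a['eef_pos'],1),np.round(a['tool_rot'],4),a['width'])
E
python3 snap.py 1 436,118,20
```

```text
top crop origin 160 159
side crop origin 198 173
1.8667 [438.9 109.1  87. ] [-3.1327 -0.0175  0.012 ] 84.63246627411598
```

View pics/side1.png

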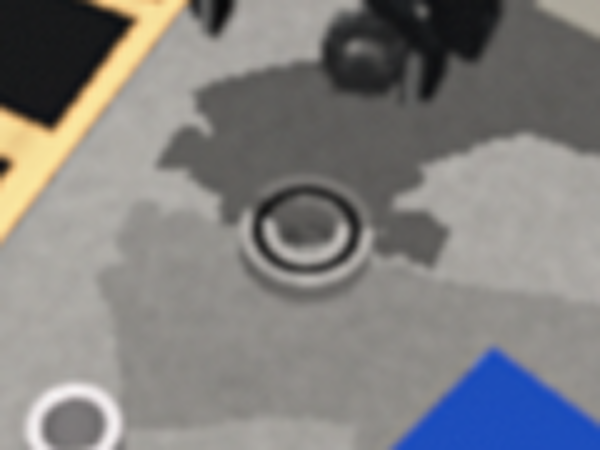

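>>> arm_command(rot=[[-0.5,1,-0.5],[0,0,0],[0,0,0],[0,0,0],[0,0,0]], slide=[[-2,9,-20],[-1,0,-20],[0,0,-10],[0,0,0],[0,0,0]], gripper=[85,85,85,85,85])

```text
clock: 2.28
eef_pos: [443.5, 113.9, 44.2]
tool_rot: [-3.141, -0.014, -0.008]
force: [0.8, -0.5, 0.4]
width: 84.9
```

>>> arm_command(rot=[[0,0.8,0.4],[0,0,0],[0,0,0]], slide=[[-8,5,0],[0,0,0],[0,0,0]], gripper=[85,85,85])

```text
clock: 2.53
eef_pos: [437.7, 117.8, 48.3]
tool_rot: [-3.139, -0.005, -0.005]
force: [0.7, 0.5, -0.3]
width: 84.5
```

>>> arm_command(rot=[[0,0.3,0.3],[0,0,0],[0,0,0],[0,0,0]], slide=[[-1,1,-16],[-1,0,-12],[-1,0,-8],[0,0,-3]], gripper=[85,85,85,85])

```text
clock: 2.87
eef_pos: [438.1, 119.3, 12.1]
tool_rot: [-3.137, -0.008, -0.002]
force: [-0.3, 0.5, 0.7]
width: 84.8
```

>>> arm_command(rot=[[-0.3,0.4,0],[0,0,0],[0,0,0]], slide=[[-3,0,-6],[0,0,-4],[0,0,-1]], gripper=[85,85,85])

```text
clock: 3.12
eef_pos: [435.0, 119.3, 0.7]
tool_rot: [3.141, -0.001, -0.002]
force: [0.2, 0.4, 0.2]
width: 84.7
```

```bash
python3 snap.py 2 436,118,20
```

```text
top crop origin 160 159
side crop origin 198 173
3.2167 [435.1 119.4   1. ] [ 3.1408e+00 -8.0000e-04 -1.7000e-03] 84.72212329320155
```

View pics/side2.png

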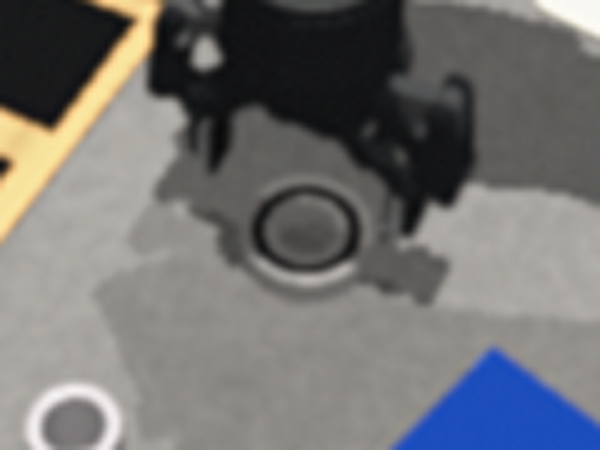

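The crop shows the ring at (305,235) centred between the two open fingers, with their tips at about (215,170) and (415,230). I close on it.

>>> arm_command(rot=[[0,0,0],[0,0,0],[0,0,0],[0,0,0],[0,0,0]], slide=[[0,0,0],[0,0,0],[0,0,0],[0,0,0],[0,0,0]], gripper=[55,55,55,55,55])

```text
clock: 3.63
eef_pos: [435.8, 119.6, 2.0]
tool_rot: [3.141, -0.002, -0.002]
force: [-0.1, -0.6, -0.7]
width: 55.1
```

```bash
python3 snap.py 3 436,118,20
```

```text
top crop origin 160 159
side crop origin 198 173
3.7333 [435.7 119.6   2. ] [ 3.1413e+00 -2.3000e-03 -2.0000e-03] 54.970524547417135
```

View pics/side3.png

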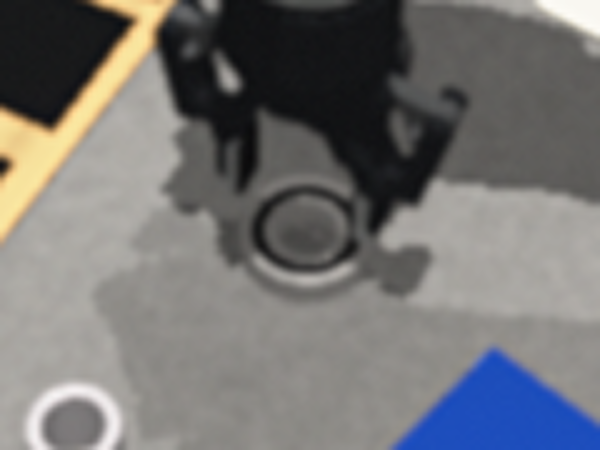

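Run:
```python
from h import *
for n in("side","top"):
  for t in "23":
    z=np.load(f"pics/{n}{t}.npz"); p,d=z['p'],z['d']; C=cloud(n,d)
    for s,(a,b) in {'far':(440,500),'near':(370,432)}.items():
        m=(C[...,0]>a)&(C[...,0]<b)&(abs(C[...,1]-119)<16)&(C[...,2]>5)&(C[...,2]<75)&(p.max(2)<60)
        Q=C[m]
        if len(Q):
            i=np.argsort(Q[:,2])[:25:4]; print(n,t,s,len(Q),np.round(Q[i]).tolist())
```

```text
side 2 far 69 [[457.0, 118.0, 15.0], [459.0, 119.0, 16.0], [452.0, 129.0, 16.0], [449.0, 134.0, 17.0], [454.0, 118.0, 17.0], [459.0, 114.0, 18.0], [455.0, 126.0, 19.0]]
side 2 near 43 [[410.0, 118.0, 16.0], [414.0, 104.0, 16.0], [411.0, 116.0, 17.0], [414.0, 115.0, 18.0], [419.0, 133.0, 18.0], [414.0, 110.0, 19.0], [382.0, 125.0, 58.0]]
side 3 far 86 [[457.0, 117.0, 14.0], [457.0, 128.0, 16.0], [453.0, 126.0, 17.0], [454.0, 124.0, 18.0], [458.0, 121.0, 19.0], [453.0, 109.0, 19.0], [455.0, 133.0, 19.0]]
side 3 near 46 [[415.0, 124.0, 16.0], [410.0, 119.0, 18.0], [414.0, 122.0, 19.0], [407.0, 128.0, 43.0], [395.0, 112.0, 54.0], [395.0, 118.0, 57.0], [396.0, 126.0, 59.0]]
```

Run:
```python
from h import *
for t in "23":
    n="side"; z=np.load(f"pics/{n}{t}.npz"); p,d=z['p'],z['d']; C=cloud(n,d)
    m=(abs(C[...,0]-436)<75)&(abs(C[...,1]-119)<30)&(C[...,2]>23)&(C[...,2]<60)
    Q=C[m]; Q=Q[np.argsort(Q[:,2])]; print(t,np.round(Q[:60:4]).tolist())
```

```text
2 [[432.0, 137.0, 23.0], [386.0, 126.0, 49.0], [478.0, 118.0, 50.0], [478.0, 107.0, 52.0], [382.0, 125.0, 54.0], [487.0, 124.0, 56.0], [489.0, 125.0, 56.0], [477.0, 117.0, 57.0], [478.0, 112.0, 58.0], [379.0, 116.0, 60.0]]
3 [[464.0, 113.0, 38.0], [468.0, 127.0, 41.0], [464.0, 125.0, 44.0], [463.0, 110.0, 46.0], [399.0, 124.0, 47.0], [464.0, 125.0, 47.0], [396.0, 115.0, 50.0], [474.0, 125.0, 50.0], [407.0, 128.0, 51.0], [404.0, 130.0, 52.0], [476.0, 126.0, 53.0], [396.0, 125.0, 54.0], [473.0, 126.0, 55.0], [466.0, 130.0, 56.0], [395.0, 123.0, 56.0]]
```

Run:
```python
from h import *
for t in "13":
    n="side"; z=np.load(f"pics/{n}{t}.npz"); p,d=z['p'],z['d']; C=cloud(n,d)
    m=(abs(C[...,0]-436)<85)&(abs(C[...,1]-119)<60)&(C[...,2]>23)&(C[...,2]<400)
    Q=C[m]
    for lo in range(20,220,12):
        S=Q[(Q[:,2]>=lo)&(Q[:,2]<lo+12)]
        if len(S): print(t,lo,len(S),'x',np.round([S[:,0].min(),S[:,0].max()]),'y',np.round([S[:,1].min(),S[:,1].max()]))
p=np.load("pics/side3.npz")['p'];cv2.imwrite("pics/side3f.png",cv2.resize(p[80:280,150:400,::-1],(750,600),interpolation=cv2.INTER_CUBIC))
```

```text
1 128 23 x [386. 485.] y [100. 120.]
1 140 69 x [380. 492.] y [ 99. 120.]
1 152 66 x [380. 491.] y [100. 120.]
1 164 43 x [377. 494.] y [105. 121.]
1 176 225 x [362. 509.] y [ 94. 124.]
1 188 262 x [363. 508.] y [ 90. 126.]
1 200 199 x [364. 507.] y [ 95. 127.]
1 212 264 x [365. 505.] y [ 97. 128.]
3 32 10 x [402. 468.] y [109. 129.]
3 44 45 x [395. 476.] y [110. 130.]
3 56 57 x [395. 476.] y [109. 130.]
3 68 45 x [394. 477.] y [108. 130.]
3 80 98 x [377. 494.] y [107. 132.]
3 92 150 x [374. 496.] y [105. 135.]
3 104 157 x [372. 499.] y [105. 136.]
3 116 122 x [371. 501.] y [106. 137.]
3 128 197 x [367. 502.] y [107. 139.]
3 140 238 x [368. 502.] y [106. 139.]
3 152 25 x [397. 423.] y [112. 152.]
3 164 119 x [398. 462.] y [115. 156.]
3 176 150 x [398. 469.] y [109. 157.]
3 188 142 x [398. 467.] y [112. 157.]
3 200 271 x [397. 471.] y [103. 156.]
3 212 41 x [401. 454.] y [128. 155.]
```

View pics/side3f.png

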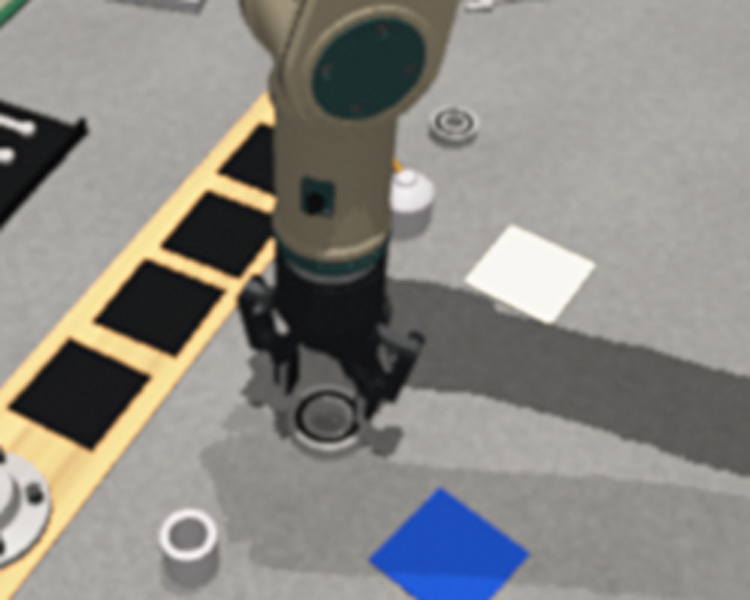

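The tip heights disagree with the reported z. With TCP z reading 2 mm, the fingertips measure about 38 mm high in the depth image. They closed above the bearing, which did not move. I will reopen, go lower, and check against the camera and the force reading.

>>> arm_command(rot=[[0,0,0],[0,0,0],[0,0,0],[0,0,0],[0,0,0]], slide=[[0,0,0],[0,0,0],[0,0,0],[0,0,-5],[0,0,-5]], gripper=[85,85,85,85,85])

```text
clock: 4.15
eef_pos: [436.4, 119.8, -7.4]
tool_rot: [3.141, -0.004, -0.002]
force: [0.6, -0.3, -1.2]
width: 85.0
```

>>> arm_command(rot=[[0,0,0],[0,0,0],[0,0,0],[0,0,0]], slide=[[-1,-1,-5],[0,0,-5],[0,0,-4],[0,0,0]], gripper=[85,85,85,85])

```text
clock: 4.48
eef_pos: [435.5, 118.8, -22.5]
tool_rot: [3.142, -0.004, -0.002]
force: [0.6, 0.0, -0.7]
width: 84.9
```

```bash
cat > tips.py <<'E'
import sys
from h import *
tag,x,y=sys.argv[1],float(sys.argv[2]),float(sys.argv[3])
C=cloud("side",np.load(f"pics/side{tag}.npz")['d'])
m=(abs(C[...,0]-x)<62)&(abs(C[...,1]-y)<20)&(abs(C[...,0]-x)>22)&(C[...,2]>5)
Q=C[m]
for lo in range(5,80,6):
    S=Q[(Q[:,2]>=lo)&(Q[:,2]<lo+6)]
    if len(S): print(lo,len(S),'x',np.round([S[:,0].min(),S[:,0].max()]),'y',np.round([S[:,1].min(),S[:,1].max()]))
E
python3 snap.py 4 436,118,20; python3 tips.py 4 436 119
```

```text
top crop origin 160 159
side crop origin 198 173
4.5833 [435.7 118.9 -22. ] [-3.1416e+00 -4.9000e-03 -2.1000e-03] 84.70992079615587
5 11 x [404. 458.] y [115. 137.]
11 20 x [404. 460.] y [111. 137.]
17 69 x [387. 479.] y [100. 137.]
23 6 x [387. 483.] y [110. 128.]
29 20 x [381. 491.] y [107. 129.]
35 27 x [380. 490.] y [105. 129.]
41 28 x [379. 491.] y [106. 128.]
47 21 x [379. 490.] y [116. 129.]
53 20 x [380. 489.] y [116. 130.]
59 12 x [376. 485.] y [120. 129.]
65 24 x [376. 497.] y [109. 131.]
71 91 x [377. 497.] y [105. 132.]
77 49 x [377. 498.] y [105. 134.]
```

View pics/side4.png

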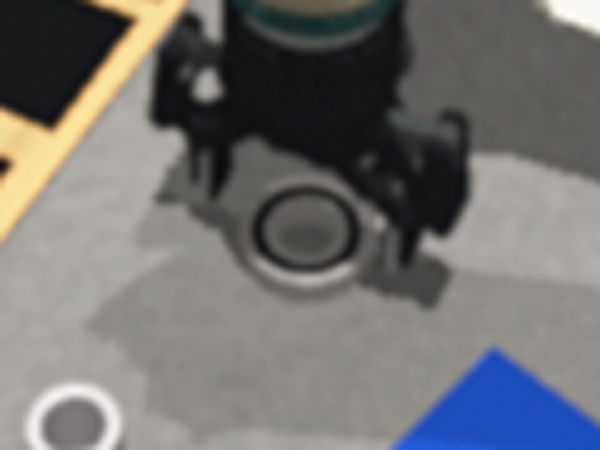

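The fingers now stand beside the ring, tips at crop pixels (215,190) and (405,262), about 22 mm up. I go 9 mm lower and close.

>>> arm_command(rot=[[0,0.2,0],[0,0,0],[0,0,0]], slide=[[-1,0,-4],[0,0,-3],[0,0,-1]], gripper=[85,85,85])

```text
clock: 4.83
eef_pos: [435.5, 119.1, -29.2]
tool_rot: [-3.142, -0.003, -0.002]
force: [0.0, 0.6, -0.2]
width: 84.9
```

>>> arm_command(rot=[[0,0,0],[0,0,0],[0,0,0],[0,0,0],[0,0,0]], slide=[[0,0,0],[0,0,0],[0,0,0],[0,0,0],[0,0,0]], gripper=[56,56,56,56,56])

```text
clock: 5.25
eef_pos: [435.4, 119.1, -27.8]
tool_rot: [3.141, -0.004, -0.001]
force: [-0.1, 0.3, -3.1]
width: 58.3
```

```bash
python3 snap.py 5 436,118,20; python3 tips.py 5 436 119
```

```text
top crop origin 160 159
side crop origin 198 173
5.35 [435.4 119.1 -28. ] [ 3.1408e+00 -4.1000e-03 -1.2000e-03] 58.72339100421741
5 9 x [400. 484.] y [123. 138.]
11 18 x [400. 470.] y [103. 137.]
17 69 x [393. 478.] y [102. 137.]
23 23 x [392. 478.] y [107. 130.]
29 23 x [392. 476.] y [106. 129.]
35 25 x [392. 477.] y [107. 130.]
41 19 x [392. 469.] y [106. 129.]
47 21 x [390. 485.] y [113. 131.]
53 39 x [383. 495.] y [106. 132.]
59 105 x [374. 495.] y [106. 132.]
65 55 x [374. 497.] y [104. 133.]
71 57 x [375. 497.] y [105. 135.]
77 58 x [375. 497.] y [105. 135.]
```

View pics/side5.png

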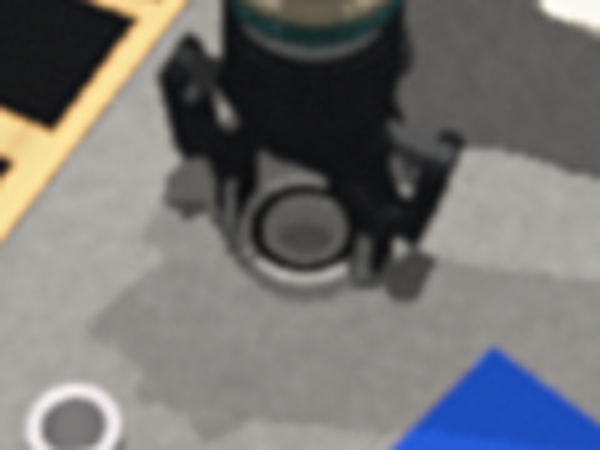

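The pads touch the ring at crop pixels (235,200) and (365,260), but high up, and the width reads 58.7 mm instead of 62. I regrip about 6 mm lower.

>>> arm_command(rot=[[0,0,0],[0,0,0],[0,0,0],[0,0,0],[0,0,0]], slide=[[0,0,0],[0,0,0],[0,0,-4],[0,0,-4],[0,0,0]], gripper=[76,76,76,76,76])

```text
clock: 5.77
eef_pos: [436.5, 119.5, -35.7]
tool_rot: [3.141, -0.006, -0.001]
force: [0.2, 0.1, 0.3]
width: 76.1
```

>>> arm_command(rot=[[0,0,0],[0,0,0],[0,0,0],[0,0,0],[0,0,0]], slide=[[0,0,0],[0,0,0],[0,0,0],[0,0,0],[0,0,0]], gripper=[56,56,56,56,56])

```text
clock: 6.18
eef_pos: [436.3, 119.3, -34.9]
tool_rot: [3.141, -0.006, -0.001]
force: [0.7, 0.2, -3.9]
width: 59.4
```

>>> arm_command(rot=[[0,0.3,0],[0,0,0],[0,0,0],[0,0,0],[0,0,0]], slide=[[0,0,8],[0,0,15],[0,0,20],[0,0,15],[0,0,5]], gripper=[56,56,56,56,56])

```text
clock: 6.6
eef_pos: [433.3, 118.6, 28.1]
tool_rot: [3.138, 0.006, 0.001]
force: [-0.7, 0.2, -3.2]
width: 59.1
```

```bash
python3 snap.py 6 436,118,50
```

```text
top crop origin 160 158
side crop origin 198 165
6.7 [433.4 118.4  27.3] [3.1382e+00 6.2000e-03 3.0000e-04] 58.958143988327414
```

View pics/side6.png

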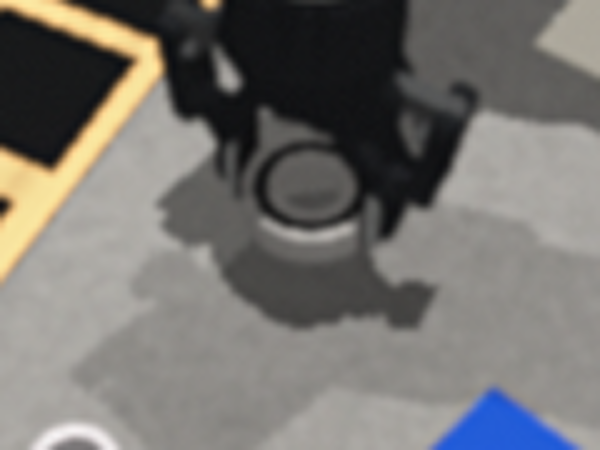

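The ring is lifted level in the jaws at crop (310,190). I carry it to pad1.

>>> arm_command(rot=[[0.2,-0.3,0],[0,0,0],[0,0,0],[0,0,0],[0,0,0]], slide=[[20,6,5],[38,11,0],[38,11,0],[38,11,0],[30,9,0]], gripper=[56,56,56,56,56])

```text
clock: 7.12
eef_pos: [590.3, 160.2, 27.0]
tool_rot: [3.129, 0.019, 0.004]
force: [0.9, 0.3, -4.2]
width: 58.8
```

>>> arm_command(rot=[[0,0,0],[0,0,0],[0,0,0]], slide=[[20,6,0],[8,4,0],[0,0,0]], gripper=[56,56,56])

```text
clock: 7.37
eef_pos: [625.7, 171.5, 21.2]
tool_rot: [3.129, 0.016, -0.0]
force: [-0.8, 0.8, -2.9]
width: 59.1
```

>>> arm_command(rot=[[0.7,-0.9,0],[0,0,0],[0,0,0]], slide=[[2,5,-14],[0,0,-10],[0,0,-4]], gripper=[56,56,56])

```text
clock: 7.62
eef_pos: [625.2, 175.1, -11.5]
tool_rot: [3.138, 0.004, 0.001]
force: [-0.4, -0.7, -3.0]
width: 59.1
```

>>> arm_command(rot=[[0,0,0],[0,0,0]], slide=[[0,0,0],[0,0,0]], gripper=[56,56])

```text
clock: 7.78
eef_pos: [621.6, 173.4, -14.3]
tool_rot: [3.134, 0.01, 0.002]
force: [-0.2, 0.4, -2.8]
width: 58.9
```

>>> arm_command(rot=[[0.4,-0.5,0],[0,0,0],[0,0,0]], slide=[[7,3.5,-5],[0,0,-2],[0,0,0]], gripper=[56,56,56])

```text
clock: 8.03
eef_pos: [628.8, 176.7, -21.3]
tool_rot: [3.14, 0.0, 0.002]
force: [-0.5, -0.2, -2.7]
width: 59.1
```

>>> arm_command(rot=[[0,0,0]], slide=[[0,0,0]], gripper=[56])

```text
clock: 8.12
eef_pos: [629.2, 176.7, -21.1]
tool_rot: [3.141, -0.0, 0.002]
force: [0.5, 0.6, -3.3]
width: 58.9
```

>>> arm_command(rot=[[0,0,0],[0,0,0],[0,0,0]], slide=[[-1,0,-3],[0,0,-2],[0,0,0]], gripper=[56,56,56])

```text
clock: 8.37
eef_pos: [628.9, 176.7, -25.6]
tool_rot: [3.141, -0.002, 0.002]
force: [0.9, 0.5, -3.2]
width: 58.9
```

```bash
python3 snap.py 7 628,177,20
```

```text
top crop origin 140 85
side crop origin 114 162
8.4667 [628.9 176.8 -25.4] [ 3.1411e+00 -1.9000e-03  1.8000e-03] 58.96868465897109
```

View pics/side7.png

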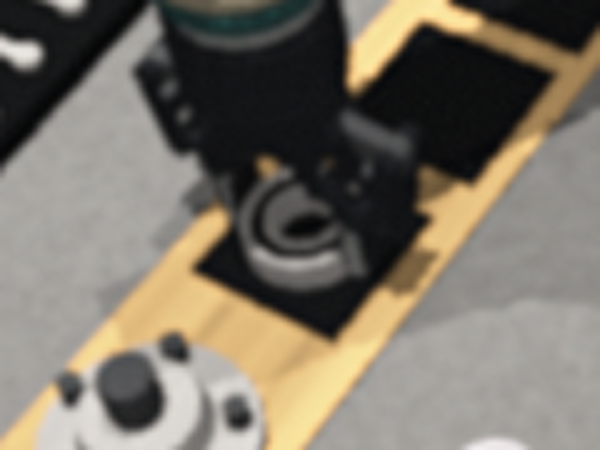

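>>> arm_command(rot=[[0,0,0],[0,0,0]], slide=[[-0.5,0,-1.5],[0,0,-0.5]], gripper=[56,56])

```text
clock: 8.63
eef_pos: [628.6, 176.9, -27.0]
tool_rot: [3.141, -0.002, 0.002]
force: [-1.4, -0.1, -0.6]
width: 58.9
```

>>> arm_command(rot=[[0,0,0],[0,0,0],[0,0,0],[0,0,0],[0,0,0]], slide=[[0,0,0],[0,0,0],[0,0,10],[0,0,20],[0,0,30]], gripper=[85,85,85,85,85])

```text
clock: 9.05
eef_pos: [625.5, 175.9, 31.3]
tool_rot: [3.139, 0.005, 0.003]
force: [-0.2, 0.6, 0.7]
width: 84.8
```

>>> arm_command(rot=[[0,0,0],[0,0,0],[0,0,0],[0,0,0],[0,0,0]], slide=[[-15,8,30],[-30,18,30],[-33,20,0],[-33,20,0],[-33,18,0]], gripper=[85,85,85,85,85])

```text
clock: 9.47
eef_pos: [493.5, 257.9, 103.3]
tool_rot: [-3.137, -0.019, -0.016]
force: [0.2, 0.4, -0.2]
width: 84.9
```

```bash
python3 snap.py 8 628,177,20
cat > chk.py <<'E'
import sys
from h import *
# chk tag x y padz ztop rad : part circle vs pad rect
tag=sys.argv[1]; x,y,zt,rad=map(float,sys.argv[2:6])
for n in("top","side"):
    z=np.load(f"pics/{n}{tag}.npz"); p,d=z['p'],z['d']
    print(n,np.round(circ(n,p,d,(x,y),zt,rad,zlo=zt-4),1))
E
python3 chk.py 8 628 177 26 45
```

```text
top crop origin 140 85
side crop origin 114 162
9.5667 [487.7 261.5 103.5] [-3.1367 -0.0142 -0.0047] 85.34709562506411
top [637.  175.4  28.7 131. ]
side [627.8 178.5  31.  144. ]
```

View pics/top8.png

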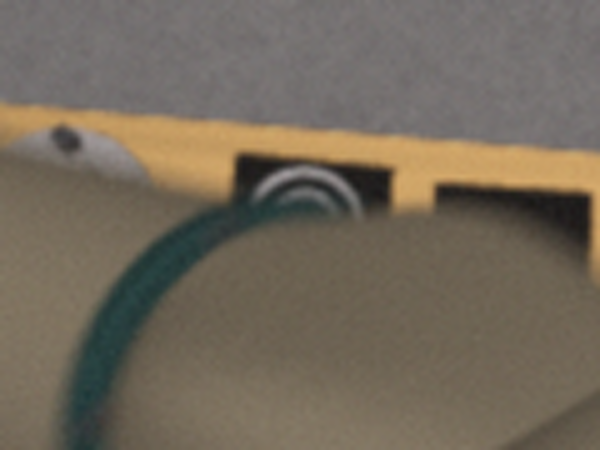

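>>> arm_command(rot=[[-0.3,0.8,0.3],[0,0,0],[0,0,0],[0,0,0]], slide=[[-14,7,-15],[0,0,-15],[0,0,-8],[0,0,0]], gripper=[85,85,85,85])

```text
clock: 9.9
eef_pos: [474.9, 271.8, 69.8]
tool_rot: [-3.139, -0.009, 0.006]
force: [0.3, 0.3, 0.0]
width: 84.8
```

>>> arm_command(rot=[[0,0,0]], slide=[[0,0,0]], gripper=[85])

```text
clock: 9.98
eef_pos: [475.4, 271.8, 70.2]
tool_rot: [-3.139, -0.009, 0.006]
force: [0.0, -0.6, 0.4]
width: 85.0
```

>>> arm_command(rot=[[-0.2,0.5,-0.3],[0,0,0],[0,0,0],[0,0,0],[0,0,0]], slide=[[-2,-2.5,-15],[-1,0,-20],[-1,0,-20],[-1,0,-15],[0,0,-5]], gripper=[85,85,85,85,85])

```text
clock: 10.4
eef_pos: [475.6, 268.3, -6.0]
tool_rot: [-3.139, -0.007, -0.007]
force: [-0.1, -0.9, -0.3]
width: 84.9
```

>>> arm_command(rot=[[0,0,0]], slide=[[0,0,0]], gripper=[85])

```text
clock: 10.48
eef_pos: [475.3, 267.3, -7.3]
tool_rot: [-3.141, -0.005, -0.008]
force: [-0.2, -1.4, -0.8]
width: 85.2
```

>>> arm_command(rot=[[0,0.3,0.4],[0,0,0],[0,0,0]], slide=[[-1.5,1.5,-8],[0,0,-5],[0,0,-1]], gripper=[85,85,85])

```text
clock: 10.73
eef_pos: [475.2, 269.0, -21.4]
tool_rot: [-3.14, -0.001, -0.002]
force: [-0.3, 0.4, -0.0]
width: 84.8
```

>>> arm_command(rot=[[0,0,0],[0,0,0],[0,0,0],[0,0,0],[0,0,0]], slide=[[0,0,0],[0,0,0],[0,0,0],[0,0,0],[0,0,0]], gripper=[32,32,32,32,32])

```text
clock: 11.15
eef_pos: [476.1, 269.8, -19.9]
tool_rot: [-3.139, -0.003, -0.002]
force: [-1.3, 0.5, -1.8]
width: 38.9
```

```bash
python3 snap.py 9 473,269,30; python3 chk.py 9 627 177 26 45
```

```text
top crop origin 101 143
side crop origin 152 216
11.25 [476.  269.6 -20.1] [-3.1387e+00 -2.7000e-03 -2.2000e-03] 38.435878496044076
top [0. 0. 0. 0.]
side [626.3 174.8  32.9 270. ]
```

View pics/side9.png

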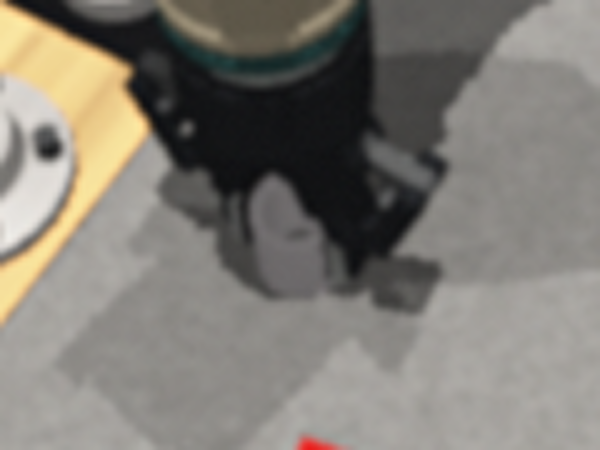

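Side check of the big bearing: (626.3,174.8) against pad1 (626.1,174.5), so it is centred. The sleeve is between the pads at crop (290,240). I lift it and carry it to pad2.

>>> arm_command(rot=[[0,0,0],[0,0,0],[0,0,0],[0,0,0],[0,0,0]], slide=[[0,0,8],[0,0,20],[0,0,28],[5,-7,12],[14,-20,4]], gripper=[32,32,32,32,32])

```text
clock: 11.67
eef_pos: [489.6, 246.7, 54.9]
tool_rot: [-3.137, 0.004, 0.008]
force: [0.6, 0.5, -0.8]
width: 38.6
```

>>> arm_command(rot=[[0,0,0],[0,0,0],[0,0,0],[0,0,0],[0,0,0]], slide=[[22,-30,0],[23,-33,0],[23,-33,0],[20,-28,0],[12,-16,0]], gripper=[32,32,32,32,32])

```text
clock: 12.08
eef_pos: [593.1, 103.0, 60.8]
tool_rot: [-3.134, -0.002, 0.017]
force: [-0.1, 0.7, -2.0]
width: 38.2
```

>>> arm_command(rot=[[0,0,0]], slide=[[0,0,0]], gripper=[32])

```text
clock: 12.17
eef_pos: [596.1, 96.2, 60.7]
tool_rot: [-3.138, -0.003, 0.008]
force: [0.2, -0.9, -1.9]
width: 38.5
```

>>> arm_command(rot=[[0,0,-0.4],[0,0,0],[0,0,0],[0,0,0],[0,0,0]], slide=[[10,-13,-8],[9,-9,-12],[3,-2,-12],[1,0,-6],[0,0,0]], gripper=[32,32,32,32,32])

```text
clock: 12.58
eef_pos: [620.2, 69.1, 18.8]
tool_rot: [-3.138, -0.002, -0.001]
force: [-0.5, -0.2, -2.7]
width: 38.4
```

>>> arm_command(rot=[[0,0,0]], slide=[[0,0,0]], gripper=[32])

```text
clock: 12.67
eef_pos: [619.1, 70.2, 17.7]
tool_rot: [-3.137, 0.001, 0.001]
force: [-1.0, 0.3, -1.5]
width: 38.2
```

>>> arm_command(rot=[[-0.25,0,0],[0,0,0],[0,0,0],[0,0,0],[0,0,0]], slide=[[-1,0,-8],[0,0,-8],[0,0,-6],[0,0,-3],[0,0,0]], gripper=[32,32,32,32,32])

```text
clock: 13.08
eef_pos: [616.0, 75.2, -9.7]
tool_rot: [-3.14, 0.002, 0.008]
force: [0.3, 0.2, -1.3]
width: 38.3
```

>>> arm_command(rot=[[0,0,0]], slide=[[0,0,0]], gripper=[32])

```text
clock: 13.17
eef_pos: [615.8, 75.6, -9.9]
tool_rot: [-3.14, 0.002, 0.009]
force: [0.0, 0.7, -2.2]
width: 38.6
```

Still in the air at z -9.9. I correct y before touching down.

>>> arm_command(rot=[[0,0,-0.4],[0,0,0],[0,0,0]], slide=[[1,-5.5,0.5],[0,0,0],[0,0,0]], gripper=[32,32,32])

```text
clock: 13.42
eef_pos: [617.3, 69.8, -8.7]
tool_rot: [-3.139, 0.001, 0.001]
force: [0.8, 0.2, -2.2]
width: 38.6
```

```bash
python3 snap.py 10 617,70,30
```

```text
top crop origin 181 89
side crop origin 140 131
13.5167 [617.4  69.4  -8.7] [-3.1399e+00  1.2000e-03  1.0000e-03] 38.499796784965035
```

View pics/side10.png

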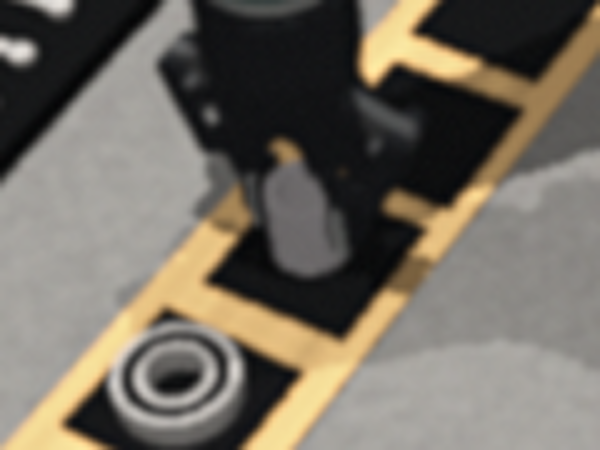

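The sleeve at crop (305,225) hangs over pad2 just off its surface, and the big bearing sits centred on pad1 at (178,378). I lower it.

>>> arm_command(rot=[[0,0,0],[0,0,0],[0,0,0]], slide=[[0,0.5,-2],[0,0,-1],[0,0,-0.5]], gripper=[32,32,32])

```text
clock: 13.77
eef_pos: [617.9, 69.8, -11.9]
tool_rot: [-3.14, 0.0, 0.001]
force: [-0.1, -0.2, -1.7]
width: 38.4
```

>>> arm_command(rot=[[0,0,0],[0,0,0]], slide=[[-1,0,-0.8],[0,0,0]], gripper=[32,32])

```text
clock: 13.93
eef_pos: [618.1, 69.8, -11.9]
tool_rot: [-3.14, -0.002, 0.0]
force: [0.3, -0.0, -2.2]
width: 38.4
```

>>> arm_command(rot=[[0,0,0],[0,0,0]], slide=[[-1,0,-1.5],[0,0,-0.5]], gripper=[32,32])

```text
clock: 14.1
eef_pos: [618.4, 69.9, -12.0]
tool_rot: [-3.14, -0.005, 0.0]
force: [-2.0, 0.3, -0.5]
width: 38.3
```

>>> arm_command(rot=[[0,0,0],[0,0,0],[0,0,0],[0,0,0],[0,0,0]], slide=[[0,0,0],[0,0,0],[0,0,0],[0,0,15],[0,0,30]], gripper=[60,70,80,85,85])

```text
clock: 14.52
eef_pos: [613.6, 69.3, 29.3]
tool_rot: [3.142, 0.005, 0.001]
force: [0.4, -0.2, -0.6]
width: 85.0
```

>>> arm_command(rot=[[0,0,0],[0,0,0],[0,0,0],[0,0,0],[0,0,0]], slide=[[0,0,35],[0,-20,35],[-15,-36,0],[-15,-38,0],[-15,-38,0]], gripper=[85,85,85,85,85])

```text
clock: 14.93
eef_pos: [574.4, -48.9, 114.6]
tool_rot: [-3.129, -0.013, 0.022]
force: [0.6, -1.7, 0.4]
width: 84.9
```

>>> arm_command(rot=[[0,0,0],[0,0,0],[0,0,0],[0,0,0],[0,0,0]], slide=[[-16,-38,0],[-16,-38,0],[-16,-38,0],[-16,-30,0],[-12,-10,0]], gripper=[85,85,85,85,85])

```text
clock: 15.35
eef_pos: [494.4, -214.8, 120.5]
tool_rot: [-3.135, -0.018, 0.017]
force: [-0.4, -0.2, -0.6]
width: 85.4
```

```bash
python3 snap.py 11 617,70,30; python3 chk.py 11 627 177 26 45; python3 chk.py 11 617 70 53 40
```

```text
top crop origin 181 89
side crop origin 140 131
15.45 [ 493.6 -213.1  120.4] [-3.1346 -0.0164  0.0171] 85.10513728483889
top [629.4 175.4  31.2 334. ]
side [626.4 174.6  32.8 358. ]
top [619.3  70.   20.1 101. ]
side [617.6  69.5  21.6 101. ]
```

View pics/top11.png

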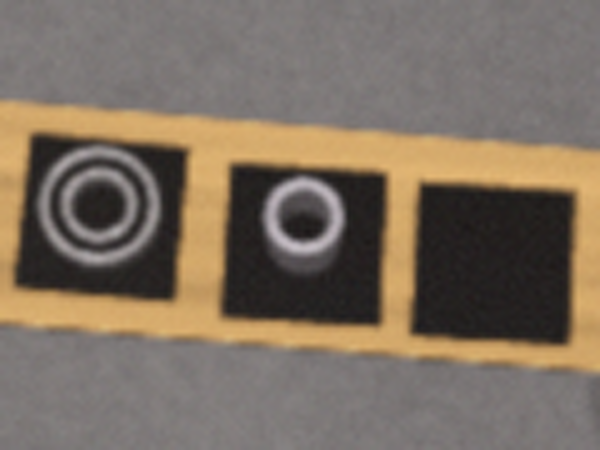

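View pics/side11.png

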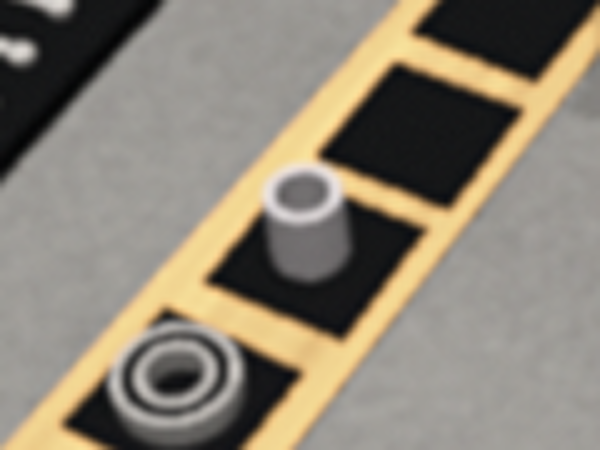

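Both parts look well seated: big bearing at top crop (100,207), sleeve ring at (303,215). I check their offsets from the pads more tightly using colour edges.

Run:
```python
from h import *
for n in("top","side"):
    p=np.load(f"pics/{n}11.npz")['p']; g=p.max(2).astype(np.uint8)
    for nm,(c,z,thr,R0) in {'sleeve':((617,70),53,120,40),'big':((627,176),26,95,55)}.items():
        uv=proj(n,[c[0],c[1],z])[0]; u,v=np.meshgrid(np.arange(512),np.arange(384))
        P=plane(n,np.stack([u.ravel(),v.ravel()],1),z)[:,:2].reshape(384,512,2)
        sat=cv2.cvtColor(p,cv2.COLOR_RGB2HSV)[...,1]
        m=(np.hypot(P[...,0]-c[0],P[...,1]-c[1])<(27 if nm=='sleeve' else 37))&(g>thr)&(sat<70)
        (x,y),r=cv2.minEnclosingCircle(P[m].astype(np.float32)); print(n,nm,round(x,1),round(y,1),round(r,1),m.sum())
```

```text
top sleeve 619.0 70.4 20.0 109
top big 629.0 176.9 31.6 265
side sleeve 618.0 68.2 22.2 138
side big 627.3 176.6 35.6 372
```

>>> arm_command(rot=[[-0.4,0.9,-1],[0,0,0],[0,0,0],[0,0,0],[0,0,0]], slide=[[-10,-20,-15],[-8,-18,-20],[-3,-4,-25],[0,0,-20],[0,0,-5]], gripper=[72,72,72,72,72])

```text
clock: 15.87
eef_pos: [478.7, -254.2, 39.9]
tool_rot: [3.139, -0.014, 0.002]
force: [0.8, -0.3, -0.6]
width: 71.9
```

>>> arm_command(rot=[[0,0,0],[0,0,0]], slide=[[0,0,0],[0,0,0]], gripper=[72,72])

```text
clock: 16.03
eef_pos: [479.8, -251.8, 40.2]
tool_rot: [3.141, -0.014, 0.005]
force: [-0.5, -0.3, -0.3]
width: 72.1
```

>>> arm_command(rot=[[0,0.8,-0.3],[0,0,0],[0,0,0],[0,0,0],[0,0,0]], slide=[[-7,-4,-15],[-1,0,-18],[-1,0,-15],[0,0,-5],[0,0,0]], gripper=[72,72,72,72,72])

```text
clock: 16.45
eef_pos: [475.8, -255.1, -10.6]
tool_rot: [3.138, -0.008, 0.003]
force: [-0.2, -1.1, -0.2]
width: 71.7
```

>>> arm_command(rot=[[0,0,0]], slide=[[0,0,0]], gripper=[72])

```text
clock: 16.53
eef_pos: [476.1, -254.9, -10.4]
tool_rot: [3.138, -0.008, 0.004]
force: [-1.4, 0.6, 0.9]
width: 71.7
```

>>> arm_command(rot=[[0.2,0.5,-0.2],[0,0,0],[0,0,0],[0,0,0]], slide=[[-4,0,-9],[0,0,-8],[0,0,-4],[0,0,0]], gripper=[72,72,72,72])

```text
clock: 16.87
eef_pos: [473.6, -255.5, -31.1]
tool_rot: [3.14, -0.002, -0.0]
force: [-0.0, 0.1, -0.7]
width: 71.6
```

```bash
python3 snap.py 12 472,-255,10; python3 tips.py 12 472 -255
```

```text
top crop origin 304 149
side crop origin 240 77
16.9667 [ 474.  -255.5  -30.6] [ 3.1399e+00 -3.1000e-03 -1.0000e-04] 71.87954249501404
5 6 x [412. 527.] y [-258. -249.]
11 11 x [431. 515.] y [-261. -245.]
17 13 x [426. 518.] y [-265. -243.]
23 25 x [424. 524.] y [-265. -244.]
29 20 x [424. 520.] y [-261. -242.]
35 22 x [424. 522.] y [-264. -243.]
41 17 x [424. 522.] y [-259. -244.]
47 14 x [421. 526.] y [-263. -244.]
53 28 x [412. 531.] y [-252. -243.]
59 50 x [412. 534.] y [-268. -243.]
65 49 x [410. 534.] y [-268. -241.]
71 44 x [411. 532.] y [-273. -239.]
77 43 x [411. 533.] y [-273. -237.]
```

View pics/side12.png

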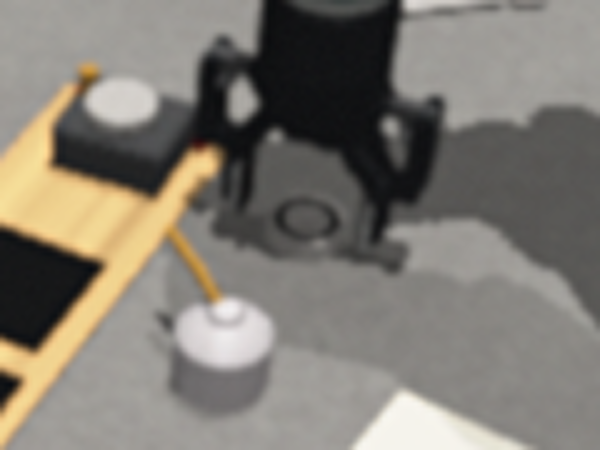

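The fingers straddle the small bearing at crop (307,220). I close.

>>> arm_command(rot=[[0,0,0],[0,0,0],[0,0,0],[0,0,0],[0,0,0]], slide=[[-0.5,0,-1],[0,0,-0.5],[0,0,0],[0,0,0],[0,0,0]], gripper=[40,40,40,40,40])

```text
clock: 17.38
eef_pos: [473.9, -255.7, -30.6]
tool_rot: [3.139, -0.004, -0.0]
force: [0.3, -0.1, -1.3]
width: 44.6
```

>>> arm_command(rot=[[0,0,0],[0,0,0],[0,0,0],[0,0,0],[0,0,0]], slide=[[0,0,8],[0,0,15],[0,0,20],[0,0,20],[0,0,5]], gripper=[40,40,40,40,40])

```text
clock: 17.8
eef_pos: [471.9, -254.4, 39.3]
tool_rot: [3.141, 0.0, 0.001]
force: [-0.3, -0.2, -0.3]
width: 44.7
```

```bash
python3 snap.py 13 472,-255,40
```

```text
top crop origin 308 148
side crop origin 241 69
17.9 [ 471.2 -254.6   37.8] [3.1412e+00 1.4000e-03 6.0000e-04] 45.00816498673537
```

View pics/side13.png

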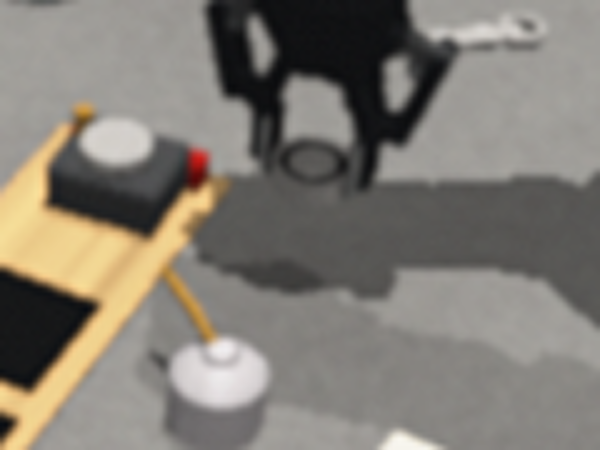

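The small bearing hangs in the jaws at crop (315,160). I raise it well above the oil can before crossing.

>>> arm_command(rot=[[0,0,0],[0,0,0],[0,0,0],[0,0,0],[0,0,0]], slide=[[5,0,35],[15,10,35],[22,32,5],[21,34,0],[21,34,0]], gripper=[40,40,40,40,40])

```text
clock: 18.32
eef_pos: [546.5, -154.2, 109.2]
tool_rot: [3.137, 0.018, -0.022]
force: [0.5, -1.1, -1.0]
width: 44.7
```

>>> arm_command(rot=[[0,0,0],[0,0,0],[0,0,0],[0,0,0],[0,0,0]], slide=[[20,34,0],[16,34,0],[8,25,0],[4,12,-5],[0,0,-5]], gripper=[40,40,40,40,40])

```text
clock: 18.73
eef_pos: [599.4, -33.2, 94.9]
tool_rot: [-3.139, 0.016, -0.013]
force: [-0.2, 0.5, -1.6]
width: 44.6
```

>>> arm_command(rot=[[0,0,0]], slide=[[0,0,0]], gripper=[40])

```text
clock: 18.82
eef_pos: [598.1, -32.9, 92.8]
tool_rot: [-3.14, 0.02, -0.011]
force: [0.2, -0.4, -0.9]
width: 45.0
```

Descend about 115 mm and level the tool.

>>> arm_command(rot=[[0,-1,0.6],[0,0,0],[0,0,0],[0,0,0],[0,0,0]], slide=[[11,3,-15],[1,0,-20],[1,0,-20],[1,0,-12],[0,0,-3]], gripper=[40,40,40,40,40])

```text
clock: 19.23
eef_pos: [609.2, -39.8, 17.2]
tool_rot: [3.136, 0.007, -0.007]
force: [-0.7, -0.3, -0.8]
width: 44.7
```

>>> arm_command(rot=[[0,0,0]], slide=[[0,0,0]], gripper=[40])

```text
clock: 19.32
eef_pos: [607.8, -41.5, 15.9]
tool_rot: [3.135, 0.01, -0.009]
force: [0.1, -0.1, -0.9]
width: 44.7
```

>>> arm_command(rot=[[0.35,-0.5,0.5],[0,0,0],[0,0,0],[0,0,0],[0,0,0]], slide=[[2,11,-12],[0,0,-8],[0,0,-6],[0,0,-3],[0,0,0]], gripper=[40,40,40,40,40])

```text
clock: 19.73
eef_pos: [610.7, -35.7, -12.3]
tool_rot: [3.138, -0.001, -0.006]
force: [-0.8, 0.5, -1.8]
width: 44.7
```

>>> arm_command(rot=[[0,0,0]], slide=[[0,0,0]], gripper=[40])

```text
clock: 19.82
eef_pos: [610.9, -36.2, -12.0]
tool_rot: [3.138, -0.002, -0.006]
force: [0.8, -0.7, -1.8]
width: 44.7
```

>>> arm_command(rot=[[0.2,0,0.3],[0,0,0],[0,0,0]], slide=[[-2,6,-4],[0,0,-2],[0,0,0]], gripper=[40,40,40])

```text
clock: 20.07
eef_pos: [609.8, -30.3, -17.1]
tool_rot: [3.141, -0.004, -0.002]
force: [0.7, -0.6, -0.8]
width: 44.7
```

>>> arm_command(rot=[[0,0,0]], slide=[[0,0,0]], gripper=[40])

```text
clock: 20.15
eef_pos: [609.8, -29.9, -17.0]
tool_rot: [3.141, -0.004, -0.001]
force: [-0.4, -0.3, -1.3]
width: 44.5
```

>>> arm_command(rot=[[0,0.2,0],[0,0,0],[0,0,0]], slide=[[-1.5,-0.5,-3],[0,0,-1.5],[0,0,0]], gripper=[40,40,40])

```text
clock: 20.4
eef_pos: [608.4, -30.4, -21.6]
tool_rot: [3.141, -0.001, -0.001]
force: [0.3, -0.2, -0.8]
width: 44.5
```

>>> arm_command(rot=[[0,0,0],[0,0,0]], slide=[[-0.5,0,-1.5],[0,0,0]], gripper=[40,40])

```text
clock: 20.57
eef_pos: [608.2, -30.4, -23.0]
tool_rot: [3.141, -0.001, -0.001]
force: [-1.0, 0.8, -0.7]
width: 44.5
```

>>> arm_command(rot=[[0,0,0],[0,0,0],[0,0,0],[0,0,0],[0,0,0]], slide=[[0,0,-0.5],[0,0,0],[0,0,0],[0,0,15],[0,0,30]], gripper=[40,75,75,75,75])

```text
clock: 20.98
eef_pos: [604.0, -30.9, 18.6]
tool_rot: [3.14, 0.008, -0.0]
force: [0.5, -0.0, 0.7]
width: 75.1
```

>>> arm_command(rot=[[0,0,-7],[0,0,-7],[0,0,-7],[0,0,-7],[0,0,-7]], slide=[[0,0,35],[-5,-5,35],[-30,-20,10],[-30,-20,0],[-25,-18,0]], gripper=[85,85,85,85,85])

```text
clock: 21.4
eef_pos: [521.8, -86.2, 112.4]
tool_rot: [-3.124, -0.007, -0.624]
force: [0.3, 0.2, 0.1]
width: 85.2
```

>>> arm_command(rot=[[0,0,-7],[0,0,-7],[0,0,-7],[0,0,-7],[0,0,-7]], slide=[[-20,-12,0],[-15,-10,0],[-5,-4,0],[0,0,0],[0,0,0]], gripper=[85,85,85,85,85])

```text
clock: 21.82
eef_pos: [472.9, -119.4, 119.0]
tool_rot: [-3.127, -0.011, -1.251]
force: [-0.5, 0.4, -0.7]
width: 84.9
```

>>> arm_command(rot=[[0,0,-7],[0,0,-7],[0,0,-7],[0,0,-7],[0,0,-7]], slide=[[0,0,0],[0,0,0],[0,0,0],[0,0,0],[0,0,0]], gripper=[85,85,85,85,85])

```text
clock: 22.23
eef_pos: [473.7, -118.4, 124.7]
tool_rot: [-3.121, -0.01, -1.874]
force: [0.2, 1.1, -0.4]
width: 85.2
```

```bash
python3 snap.py 14 475,-122,20; python3 chk.py 14 608 -30 23 36
```

```text
top crop origin 254 146
side crop origin 222 103
22.3333 [ 474.  -118.3  124.7] [-3.1204 -0.0107 -1.8681] 85.18503790839681
top [609.2 -30.5  23.6 202. ]
side [609.  -29.2  26.9 168. ]
```

View pics/side14.png

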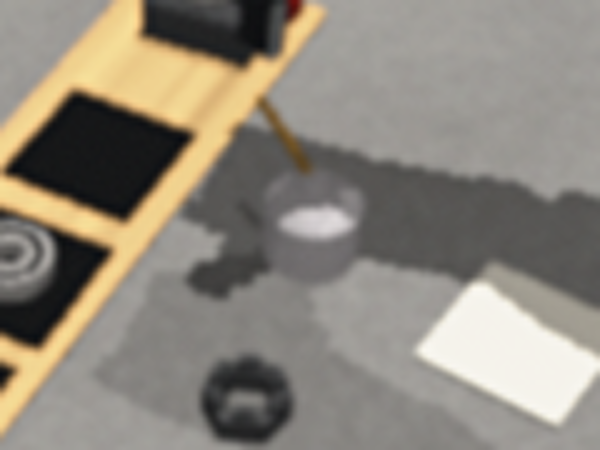

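The can is at crop (312,230), with its spout running up-left to (262,98). The small bearing checks out at (609.1,-29.9) against pad3 (608.3,-30.6).

```bash
cat > go.py <<'E'
import sys
from h import *
# go.py x y z yawdeg : remaining slide and rot (deg) to level pose
x,y,z,yw=map(float,sys.argv[1:5]); s=telemetry.read_state()
M=R.from_euler('xyz',s['tool_rot']); T=R.from_euler('xyz',[np.pi,0,np.radians(yw)])
print(round(s['clock'],2),'slide',np.round(np.array([x,y,z])-s['eef_pos'],1),'rot',np.round(np.degrees((T*M.inv()).as_rotvec()),2),'w',round(s['width'],1))
E
python3 go.py 471.5 -122 60 -121
python3 - <<'E'
from h import *
# remeasure can: spout line via top image + neck
for n in("top","side"):
  for t in("0","11"):
    z=np.load(f"pics/{n}{t}.npz"); p,d=z['p'],z['d']; C=cloud(n,d); hsv=cv2.cvtColor(p,cv2.COLOR_RGB2HSV)
    br=(hsv[...,0]>8)&(hsv[...,0]<28)&(hsv[...,1]>120)&(np.hypot(C[...,0]-500,C[...,1]+125)<70)&(C[...,0]<540)&(C[...,2]>40)
    uv=np.argwhere(br)[:,::-1]; Q=C[br]
    tip=Q[np.argsort(-np.hypot(Q[:,0]-472,Q[:,1]+122.5))[:4]].mean(0)
    m=(np.hypot(C[...,0]-472,C[...,1]+122)<32)&(C[...,2]>30)&(C[...,2]<47)
    c,r=cv2.minEnclosingCircle(C[m][:,:2].astype(np.float32))
    print(n,t,'tip',np.round(tip,1),'body',np.round(c,1),round(r,1),'yaw tip-axis',np.degrees(np.arctan2(tip[1]-c[1],tip[0]-c[0])))
E
```

```text
22.33 slide [ -2.5  -3.7 -64.7] rot [  1.06   0.86 -13.97] w 85.2
top 0 tip [ 516.  -147.5   74.9] body [ 472.4 -122.4] 26.7 yaw tip-axis -29.9541091444213
top 11 tip [ 516.5 -148.    72.4] body [ 472.3 -122.3] 26.7 yaw tip-axis -30.183958100451395
side 0 tip [ 515.3 -149.3   74.3] body [ 469.6 -122.1] 26.6 yaw tip-axis -30.79297251298511
side 11 tip [ 515.4 -149.6   73.2] body [ 470.2 -122.8] 26.6 yaw tip-axis -30.686418967250482
```

>>> arm_command(rot=[[0.5,0.4,-7],[0.5,0.4,-6.5],[0,0,0],[0,0,0],[0,0,0]], slide=[[-2,-3,-15],[0,-1,-20],[0,0,-20],[0,0,-10],[0,0,0]], gripper=[85,85,85,85,85])

```text
clock: 22.75
eef_pos: [475.1, -120.9, 61.6]
tool_rot: [-3.134, 0.005, -2.093]
force: [-0.7, -0.8, -0.3]
width: 85.0
```

>>> arm_command(rot=[[0,0,0]], slide=[[0,0,0]], gripper=[85])

```text
clock: 22.83
eef_pos: [474.9, -120.5, 61.6]
tool_rot: [-3.135, 0.005, -2.09]
force: [0.0, 0.5, 0.5]
width: 85.0
```

```bash
python3 go.py 471.5 -122 -26 -120.4;python3 snap.py 15 475,-122,40
```

```text
22.83 slide [ -3.4  -1.5 -87.6] rot [-0.06  0.49 -0.67] w 85.0
top crop origin 256 145
side crop origin 222 97
22.9333 [ 475.4 -120.7   62.2] [-3.1334  0.0055 -2.091 ] 85.29074519042966
```

View pics/side15.png

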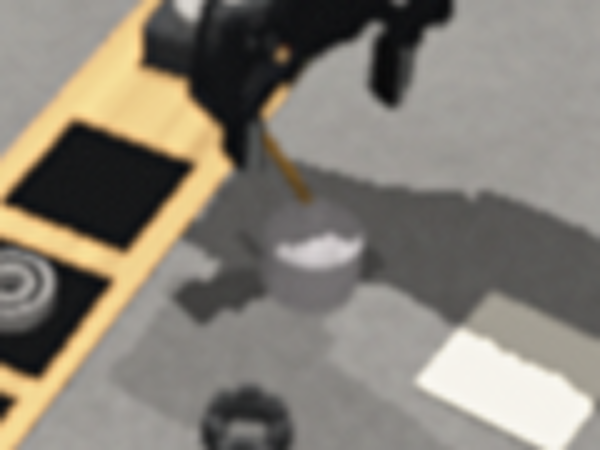

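The jaws stand across the can's axis, clear of the spout (crop (285,160)). I descend.

>>> arm_command(rot=[[0,0.5,-0.6],[0,0,0],[0,0,0],[0,0,0],[0,0,0]], slide=[[-4,-1.5,-12],[-1,0,-15],[-1,0,-15],[0,0,-10],[0,0,0]], gripper=[85,85,85,85,85])

```text
clock: 23.35
eef_pos: [471.9, -123.4, 10.5]
tool_rot: [-3.134, 0.004, -2.101]
force: [-0.9, 1.1, -0.4]
width: 84.7
```

```bash
python3 go.py 471.5 -122 -26 -120.4
```

```text
23.35 slide [ -0.4   1.4 -36.5] rot [ 0.03  0.5  -0.03] w 84.7
```

>>> arm_command(rot=[[0,0.5,0],[0,0,0],[0,0,0],[0,0,0],[0,0,0]], slide=[[-0.5,1.5,-10],[0,0,-12],[0,0,-8],[0,0,-3],[0,0,0]], gripper=[85,85,85,85,85])

```text
clock: 23.77
eef_pos: [472.6, -122.0, -24.0]
tool_rot: [-3.14, -0.0, -2.1]
force: [0.7, -0.3, -0.5]
width: 84.9
```

```bash
python3 go.py 471.5 -122 -26 -120.4;python3 snap.py 16 475,-122,40
```

```text
23.77 slide [-1.1 -0.  -2. ] rot [ 0.05  0.05 -0.06] w 84.9
top crop origin 256 145
side crop origin 222 97
23.8667 [ 472.9 -122.   -23.4] [-3.1396  0.     -2.1004] 85.23311540324868
```

View pics/side16.png

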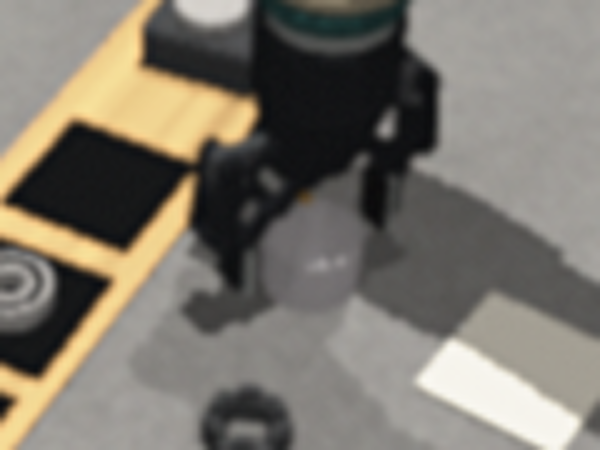

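The can at crop (312,260) is between the open fingers (240,250) and (378,195). I close.

>>> arm_command(rot=[[0,0,0],[0,0,0],[0,0,0],[0,0,0],[0,0,0]], slide=[[-1,0,-2],[0,0,0],[0,0,0],[0,0,0],[0,0,0]], gripper=[46,46,46,46,46])

```text
clock: 24.28
eef_pos: [473.5, -122.5, -22.7]
tool_rot: [-3.136, 0.001, -2.101]
force: [-0.6, -0.5, -1.8]
width: 52.0
```

>>> arm_command(rot=[[0,0,0],[0,0,0],[0,0,0]], slide=[[0,0,3],[0,0,5],[0,0,5]], gripper=[46,46,46])

```text
clock: 24.53
eef_pos: [472.9, -122.4, -9.2]
tool_rot: [-3.137, 0.001, -2.1]
force: [-0.5, -0.7, -1.5]
width: 51.9
```

```bash
python3 go.py 471.5 -122 40 -120.4;python3 snap.py 17 475,-122,40
```

```text
24.53 slide [-1.4  0.4 49.2] rot [ 0.1   0.24 -0.05] w 51.9
top crop origin 256 145
side crop origin 222 97
24.6333 [ 473.7 -122.5   -8.7] [-3.1353e+00  1.3000e-03 -2.1005e+00] 51.97376899871063
```

View pics/side17.png

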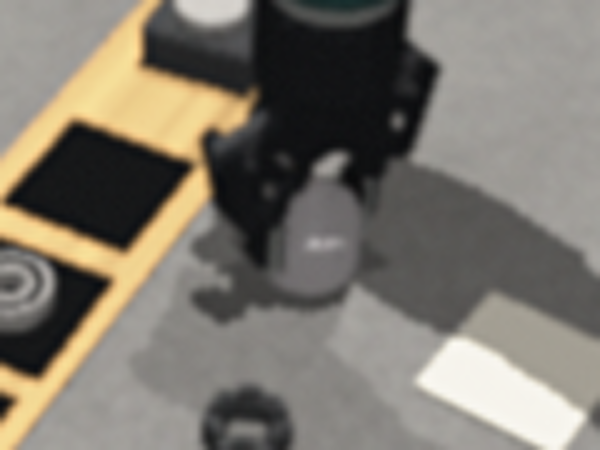

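The can is lifted level. Now I raise it and turn it +117° on the way to pad4.

>>> arm_command(rot=[[0,0,0],[0,0,3],[0,0,6],[0,0,7],[0,0,7]], slide=[[0,0,12],[0,0,20],[0,0,20],[0,0,10],[5,0,0]], gripper=[46,46,46,46,46])

```text
clock: 25.05
eef_pos: [476.3, -122.5, 55.6]
tool_rot: [-3.139, -0.003, -1.687]
force: [0.4, 0.6, -2.3]
width: 51.7
```

>>> arm_command(rot=[[0,0,7],[0,0,7],[0,0,7],[0,0,7],[0,0,7]], slide=[[12,-1,0],[15,-2,0],[15,-2,0],[15,-2,0],[15,-2,0]], gripper=[46,46,46,46,46])

```text
clock: 25.47
eef_pos: [547.4, -132.9, 58.0]
tool_rot: [-3.141, -0.006, -1.062]
force: [0.1, 0.4, -1.8]
width: 51.9
```

>>> arm_command(rot=[[0,0,7],[0,0,7],[0,0,7],[0,0,7],[0,0,7]], slide=[[15,-2,0],[15,-2,0],[12,-1,0],[8,0,0],[4,0,0]], gripper=[46,46,46,46,46])

```text
clock: 25.88
eef_pos: [605.1, -140.3, 57.9]
tool_rot: [-3.141, -0.007, -0.437]
force: [-0.1, 0.3, -1.8]
width: 51.9
```

```bash
python3 go.py 608 -136.6 -15 -2.9
```

```text
25.88 slide [  2.9   3.7 -72.9] rot [ 0.1   0.42 22.15] w 51.9
```

>>> arm_command(rot=[[0,0,7],[0,0.4,7],[0,0,6],[0,0,0],[0,0,0]], slide=[[2,2,0],[0,2,-10],[0,0,-15],[0,0,-10],[0,0,0]], gripper=[46,46,46,46,46])

```text
clock: 26.3
eef_pos: [607.7, -138.0, 21.0]
tool_rot: [3.14, -0.001, -0.078]
force: [0.0, -0.8, -1.1]
width: 52.1
```

```bash
python3 go.py 608 -136.6 -15 -2.9;python3 snap.py 18 608,-137,40
```

```text
26.3 slide [  0.3   1.4 -36. ] rot [0.09 0.06 1.54] w 52.1
top crop origin 261 94
side crop origin 180 80
26.4 [ 608.7 -138.1   22.6] [ 3.1396e+00 -3.1000e-03 -7.7300e-02] 51.57667602800389
```

View pics/side18.png

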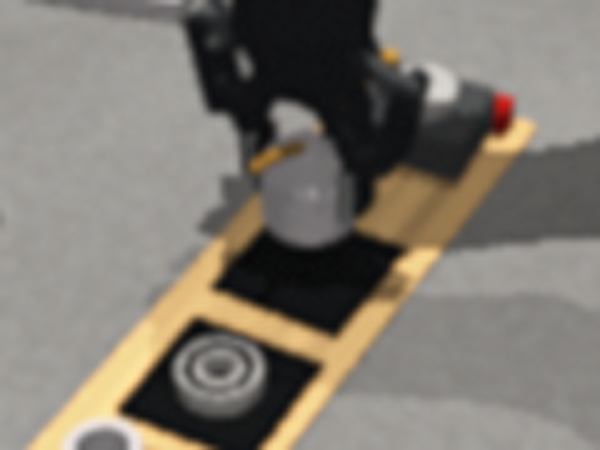

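Run:
```python
from h import *
from scipy.optimize import least_squares
C=cloud("side",np.load("pics/side18.npz")['d']); p=np.load("pics/side18.npz")['p']
m=(np.hypot(C[...,0]-608,C[...,1]+138)<33)&(C[...,2]>52)&(C[...,2]<80)&(p.max(2)>60)&(cv2.cvtColor(p,cv2.COLOR_RGB2HSV)[...,1]<70)
Q=C[m]; print(len(Q))
f=least_squares(lambda a:np.hypot(Q[:,0]-a[0],Q[:,1]-a[1])-27,[608,-138],loss='soft_l1'); print(f.x,np.abs(f.fun).mean())
z=np.load("pics/side11.npz");C=cloud("side",z['d']);p=z['p']
m=(np.hypot(C[...,0]-471,C[...,1]+122)<33)&(C[...,2]>6)&(C[...,2]<34);Q=C[m]
f=least_squares(lambda a:np.hypot(Q[:,0]-a[0],Q[:,1]-a[1])-27,[471,-122],loss='soft_l1'); print('bench',f.x,len(Q))
```

```text
135
[ 608.00076304 -141.31546049] 1.383863177169569
bench [ 471.18201167 -125.49815861] 140
```

>>> arm_command(rot=[[0,0,1.6],[0,0,0],[0,0,0],[0,0,0],[0,0,0]], slide=[[-0.5,2,-10],[0,0,-10],[0,0,-8],[0,0,-3],[0,0,0]], gripper=[46,46,46,46,46])

```text
clock: 26.82
eef_pos: [609.4, -136.0, -9.3]
tool_rot: [3.138, -0.006, -0.051]
force: [-1.1, -1.1, -1.5]
width: 51.9
```

```bash
python3 go.py 608.2 -136 -15 -2.9
```

```text
26.82 slide [-1.2  0.  -5.7] rot [0.23 0.35 0.01] w 51.9
```

>>> arm_command(rot=[[0.2,0.35,0],[0,0,0],[0,0,0]], slide=[[-1.5,0,-3],[0,0,-1],[0,0,0]], gripper=[46,46,46])

```text
clock: 27.07
eef_pos: [607.8, -135.8, -13.8]
tool_rot: [3.141, 0.001, -0.051]
force: [-0.4, -0.2, -0.8]
width: 52.0
```

```bash
python3 go.py 608.2 -136 -15 -2.9
```

```text
27.07 slide [ 0.4 -0.2 -1.2] rot [ 0.01 -0.05  0.02] w 52.0
```

>>> arm_command(rot=[[0,0,0],[0,0,0]], slide=[[0,0,-1.2],[0,0,-0.5]], gripper=[46,46])

```text
clock: 27.23
eef_pos: [608.2, -135.9, -15.2]
tool_rot: [3.141, 0.0, -0.051]
force: [0.2, 0.2, -1.4]
width: 52.1
```

>>> arm_command(rot=[[0,0,0],[0,0,0]], slide=[[0,0,-1],[0,0,-0.5]], gripper=[46,46])

```text
clock: 27.4
eef_pos: [608.3, -136.1, -15.5]
tool_rot: [3.141, -0.0, -0.052]
force: [-1.9, 0.5, 0.4]
width: 51.6
```

>>> arm_command(rot=[[0,0,0],[0,0,0],[0,0,0],[0,0,0],[0,0,0]], slide=[[0,0,0],[0,0,0],[0,0,0],[0,0,10],[0,0,25]], gripper=[60,75,85,85,85])

```text
clock: 27.82
eef_pos: [605.8, -136.1, 17.3]
tool_rot: [3.141, 0.005, -0.051]
force: [-0.1, -0.6, 0.3]
width: 85.2
```

>>> arm_command(rot=[[0,0,0],[0,0,0],[0,0,0],[0,0,0],[0,0,0]], slide=[[0,0,35],[0,0,35],[-20,8,20],[-28,18,0],[-28,20,0]], gripper=[85,85,85,85,85])

```text
clock: 28.23
eef_pos: [536.7, -92.0, 117.8]
tool_rot: [-3.141, -0.01, -0.059]
force: [0.2, 1.0, -0.5]
width: 84.9
```

>>> arm_command(rot=[[0,0,0],[0,0,0],[0,0,0],[0,0,0],[0,0,0]], slide=[[-28,30,0],[-20,30,0],[-10,20,0],[-4,5,0],[0,0,0]], gripper=[85,85,85,85,85])

```text
clock: 28.65
eef_pos: [467.4, -1.9, 123.4]
tool_rot: [3.139, -0.015, -0.055]
force: [-0.1, 1.3, 1.0]
width: 85.3
```

```bash
python3 go.py 456 0.5 40 0;python3 snap.py 19 608,-137,40
cat > oil.py <<'E'
import sys
from h import *
t=sys.argv[1]
for n in("top","side"):
    z=np.load(f"pics/{n}{t}.npz"); p,d=z['p'],z['d']; C=cloud(n,d); hsv=cv2.cvtColor(p,cv2.COLOR_RGB2HSV)
    near=(np.hypot(C[...,0]-608,C[...,1]+137)<64)
    br=(hsv[...,0]>8)&(hsv[...,0]<28)&(hsv[...,1]>110)&near&(C[...,2]>50)
    Q=C[br]; tip=Q[np.argsort(-np.hypot(Q[:,0]-608,Q[:,1]+137))[:4]].mean(0)
    m=(np.hypot(C[...,0]-608,C[...,1]+137)<34)&(C[...,2]>38)&(C[...,2]<55)&(hsv[...,1]<70)
    c,r=cv2.minEnclosingCircle(C[m][:,:2].astype(np.float32))
    print(n,'tip',np.round(tip,1),len(Q),'body',np.round(c,1),round(r,1),'yaw',np.round(np.degrees(np.arctan2(tip[1]-c[1],tip[0]-c[0])),1))
E
python3 oil.py 19; python3 chk.py 19 608 -30 23 36
```

```text
28.65 slide [-11.4   2.4 -83.4] rot [0.17 0.84 3.14] w 85.3
top crop origin 261 94
side crop origin 180 80
28.75 [469.   -3.4 123.1] [ 3.1393 -0.0155 -0.058 ] 85.35129960309905
top tip [nan nan nan] 0 body [ 630.4 -149.8] 2.1 yaw nan
side tip [610.7 -84.7  81.6] 17 body [ 608.4 -132.1] 25.6 yaw 87.2
top [0. 0. 0. 0.]
side [607.9 -30.8  25.7 172. ]oil.py:8: RuntimeWarning: Mean of empty slice.
  Q=C[br]; tip=Q[np.argsort(-np.hypot(Q[:,0]-608,Q[:,1]+137))[:4]].mean(0)
  ret = um.true_divide(
```

View pics/top19.png

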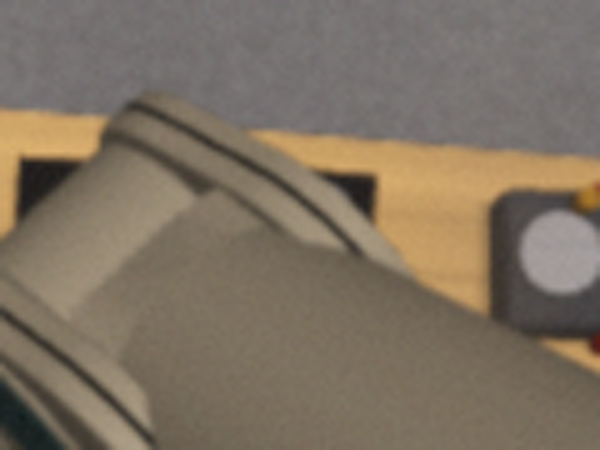

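View pics/side19.png

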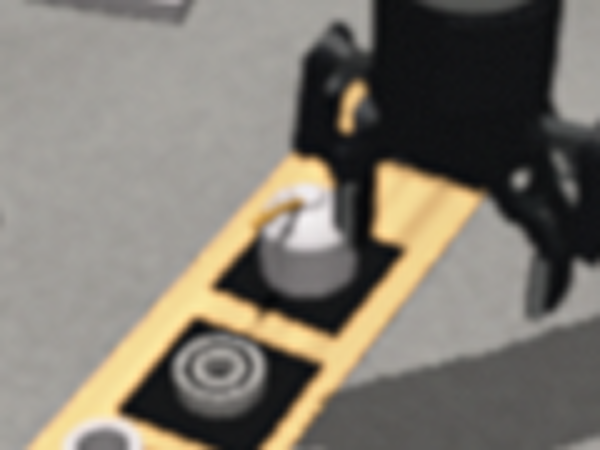

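The can stands on pad4 at side crop (305,245), spout up-left toward the hub. Before the nut, I nudge the sleeve, which read about +3 mm in x. Meanwhile I work out the nut's flats.

```bash
python3 - <<'E'
from h import *
for n in("top","side"):
  for t in("0","11"):
    z=np.load(f"pics/{n}{t}.npz"); p=z['p']
    u,v=np.meshgrid(np.arange(512),np.arange(384)); P=plane(n,np.stack([u.ravel(),v.ravel()],1),19)[:,:2].reshape(384,512,2)
    g=p.max(2).astype(int)
    near=np.hypot(P[...,0]-456,P[...,1]-.5)<32
    ring=near&(np.hypot(P[...,0]-456,P[...,1]-.5)>28); bg=np.median(g[ring])
    # upsample for subpixel contour
    f=8; G=cv2.resize(g.astype(np.float32),None,fx=f,fy=f,interpolation=cv2.INTER_CUBIC)
    N=cv2.resize(near.astype(np.uint8),None,fx=f,fy=f,interpolation=cv2.INTER_NEAREST)
    mn=np.percentile(g[near],5); m=((G<(bg+mn)/2)&(N>0)).astype(np.uint8)
    cs,_=cv2.findContours(m,cv2.RETR_EXTERNAL,cv2.CHAIN_APPROX_NONE); c=max(cs,key=cv2.contourArea)[:,0]
    Q=plane(n,(c+0.5)/f-0.5,19)[:,:2]
    ctr=cv2.minEnclosingCircle(Q.astype(np.float32)); h=cv2.convexHull(Q.astype(np.float32))[:,0]
    M=cv2.moments(h.reshape(-1,1,2)); cc=np.array([M['m10'],M['m01']])/M['m00']
    hs=[]; 
    for a in range(0,60):
        w=[np.ptp(h@[np.cos(np.radians(a+k)),np.sin(np.radians(a+k))]) for k in(0,60,120)]; hs.append(np.mean(w))
    hs=np.array(hs); th=np.radians(6*np.arange(60)); ph=np.degrees(np.angle(-(hs*np.exp(1j*th)).sum()))/6%60
    print(n,t,'bg',bg,mn,'ctr',np.round(cc,1),'w min/max',round(hs.min(),1),round(hs.max(),1),'flat normal deg mod60',np.argmin(hs),round(ph,1))
E
python3 go.py 618.3 69.9 110 0
```

```text
top 0 bg 116.0 67.0 ctr [455.4   1.6] w min/max 44.7 48.1 flat normal deg mod60 49 49.8
top 11 bg 123.0 72.0 ctr [455.4   1.6] w min/max 44.6 48.1 flat normal deg mod60 48 49.1
side 0 bg 153.0 37.0 ctr [453.2   4.5] w min/max 51.1 51.9 flat normal deg mod60 47 51.8
side 11 bg 154.0 37.0 ctr [453.3   4.5] w min/max 51.2 52.1 flat normal deg mod60 47 54.7
28.75 slide [149.3  73.3 -13.1] rot [0.16 0.88 3.32] w 85.4
```

>>> arm_command(rot=[[0,0,3],[0,0,0],[0,0,0],[0,0,0],[0,0,0]], slide=[[25,12,0],[35,18,0],[35,18,0],[30,15,0],[18,8,0]], gripper=[75,75,75,75,75])

```text
clock: 29.17
eef_pos: [616.5, 55.6, 121.4]
tool_rot: [3.129, -0.009, -0.021]
force: [-0.3, 0.1, 1.1]
width: 74.8
```

>>> arm_command(rot=[[0,0,0],[0,0,0]], slide=[[0,0,0],[0,0,0]], gripper=[75,75])

```text
clock: 29.33
eef_pos: [622.8, 55.1, 120.1]
tool_rot: [3.133, -0.012, -0.026]
force: [-0.1, -0.6, 0.5]
width: 75.3
```

```bash
python3 go.py 618 70 -12 0
```

```text
29.33 slide [  -4.8   14.9 -132.1] rot [0.53 0.69 1.5 ] w 75.3
```

>>> arm_command(rot=[[0.5,0.7,1.5],[0,0,0],[0,0,0],[0,0,0],[0,0,0]], slide=[[-5,15,-10],[0,0,-20],[0,0,-20],[0,0,-15],[0,0,0]], gripper=[75,75,75,75,75])

```text
clock: 29.75
eef_pos: [614.3, 66.6, 50.1]
tool_rot: [3.141, 0.006, -0.001]
force: [-1.0, -0.8, -1.0]
width: 75.2
```

```bash
python3 go.py 618 70 -12 0
```

```text
29.75 slide [  3.7   3.4 -62.1] rot [ 0.03 -0.35  0.06] w 75.2
```

>>> arm_command(rot=[[0,-0.35,0],[0,0,0],[0,0,0],[0,0,0],[0,0,0]], slide=[[3.5,3.5,-12],[0.5,0,-15],[0.5,0,-15],[0,0,-8],[0,0,0]], gripper=[75,75,75,75,75])

```text
clock: 30.17
eef_pos: [617.1, 69.7, -4.6]
tool_rot: [3.141, 0.002, -0.0]
force: [0.6, -0.4, -0.1]
width: 75.2
```

```bash
python3 go.py 618 70 -12 0
```

```text
30.17 slide [ 0.9  0.3 -7.4] rot [ 0.02 -0.1   0.02] w 75.2
```

>>> arm_command(rot=[[0,0,0],[0,0,0],[0,0,0],[0,0,0],[0,0,0]], slide=[[0.5,0,-4],[0,0,0],[0,0,0],[0,0,0],[0,0,0]], gripper=[75,32,32,32,32])

```text
clock: 30.58
eef_pos: [618.4, 70.3, -8.3]
tool_rot: [-3.141, 0.0, -0.0]
force: [0.1, -0.3, -1.0]
width: 38.3
```

```bash
python3 go.py 615 70 -8 0
```

```text
30.58 slide [-3.4 -0.3  0.3] rot [-0.02 -0.02  0.01] w 38.3
```

Gripped at z -8.3. I lift 3 mm, shift -3.5 mm in x, and set it down again.

>>> arm_command(rot=[[0,0,0],[0,0,0],[0,0,0],[0,0,0]], slide=[[0,0,3],[-3.5,0,0],[0,0,0],[0,0,0]], gripper=[32,32,32,32])

```text
clock: 30.92
eef_pos: [614.8, 69.9, -4.3]
tool_rot: [-3.142, -0.001, -0.0]
force: [0.3, -0.6, -1.7]
width: 38.2
```

```bash
python3 go.py 615 69.7 -8.3 0
```

```text
30.92 slide [ 0.2 -0.2 -4. ] rot [-0.    0.04  0.03] w 38.2
```

>>> arm_command(rot=[[0,0,0],[0,0,0],[0,0,0]], slide=[[0,0,-2],[0,0,-1.5],[0,0,-1]], gripper=[32,32,32])

```text
clock: 31.17
eef_pos: [614.8, 69.7, -8.7]
tool_rot: [3.141, -0.001, -0.001]
force: [-3.3, -2.0, 12.8]
width: 38.2
```

```bash
python3 go.py 615 69.7 -8.3 0
```

```text
31.17 slide [ 0.2 -0.   0.4] rot [0.01 0.05 0.03] w 38.2
```

>>> arm_command(rot=[[0,0,0],[0,0,0],[0,0,0],[0,0,0],[0,0,0]], slide=[[0,0,0.5],[0,0,0],[0,0,0],[0,0,20],[0,0,35]], gripper=[60,70,75,75,75])

```text
clock: 31.58
eef_pos: [610.4, 68.5, 41.8]
tool_rot: [3.139, 0.01, 0.0]
force: [0.7, -0.4, -0.0]
width: 75.0
```

>>> arm_command(rot=[[0,0,0],[0,0,0],[0,0,-3],[0,0,-5],[0,0,-2]], slide=[[0,0,38],[-15,-3,20],[-35,-15,0],[-36,-16,0],[-30,-15,0]], gripper=[75,75,75,75,75])

```text
clock: 32.0
eef_pos: [502.3, 26.7, 109.6]
tool_rot: [-3.131, -0.01, -0.179]
force: [0.3, 0.2, 0.1]
width: 75.0
```

>>> arm_command(rot=[[0,0,0],[0,0,0],[0,0,0],[0,0,0]], slide=[[-20,-10,-15],[-10,-4,-15],[-2,-1,-5],[0,0,0]], gripper=[75,75,75,75])

```text
clock: 32.33
eef_pos: [462.5, 6.1, 75.9]
tool_rot: [-3.137, -0.009, -0.183]
force: [0.4, -0.3, 0.2]
width: 75.2
```

```bash
python3 go.py 456 1 -31 -10.5; python3 snap.py 20 617,70,30; python3 chk.py 20 615 70 53 36;python3 chk.py 20 608 -30 23 36
```

```text
32.33 slide [  -6.5   -5.1 -106.9] rot [-0.14  0.56 -0.01] w 75.2
top crop origin 181 89
side crop origin 140 131
32.4333 [464.3   7.2  76.6] [-3.1358 -0.0112 -0.1829] 74.82923333928832
top [615.7  69.9  20.1 102. ]
side [614.3  68.9  21.3 105. ]
top [0. 0. 0. 0.]
side [608.2 -31.2  25.2 168. ]
```

View pics/side20.png

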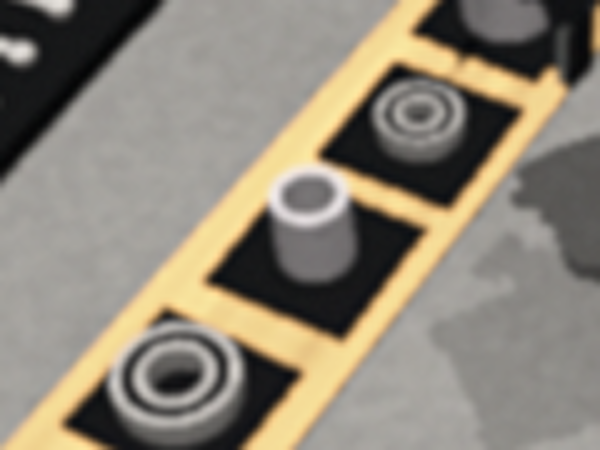

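The sleeve now reads (615.7,69.9) in the top view against pad2 (615.7,70.4). Next I go for the nut.

>>> arm_command(rot=[[-0.2,0.6,0],[0,0,0],[0,0,0],[0,0,0],[0,0,0]], slide=[[-8,-6,-15],[-1,0,-20],[-1,0,-20],[0,0,-10],[0,0,0]], gripper=[75,75,75,75,75])

```text
clock: 32.85
eef_pos: [466.5, 6.5, 12.4]
tool_rot: [-3.132, -0.017, -0.181]
force: [-0.4, 0.1, 0.2]
width: 75.4
```

```bash
python3 go.py 456 1 -31 -10.5
```

```text
32.85 slide [-10.5  -5.5 -43.4] rot [-0.36  1.03 -0.11] w 75.4
```

>>> arm_command(rot=[[-0.4,1,0],[0,0,0],[0,0,0]], slide=[[-10,-5.5,0],[0,0,0],[0,0,0]], gripper=[75,75,75])

```text
clock: 33.1
eef_pos: [459.3, 3.0, 13.5]
tool_rot: [-3.14, -0.003, -0.179]
force: [0.4, 0.4, 1.4]
width: 75.2
```

```bash
python3 go.py 456 1 -31 -10.5;python3 snap.py 21 456,1,20
```

```text
33.1 slide [ -3.3  -2.  -44.5] rot [-0.04  0.16 -0.22] w 75.2
top crop origin 206 152
side crop origin 210 136
33.2 [459.1   2.5  13.5] [-3.1409e+00 -2.7000e-03 -1.7990e-01] 74.92506899105541
```

View pics/side21.png

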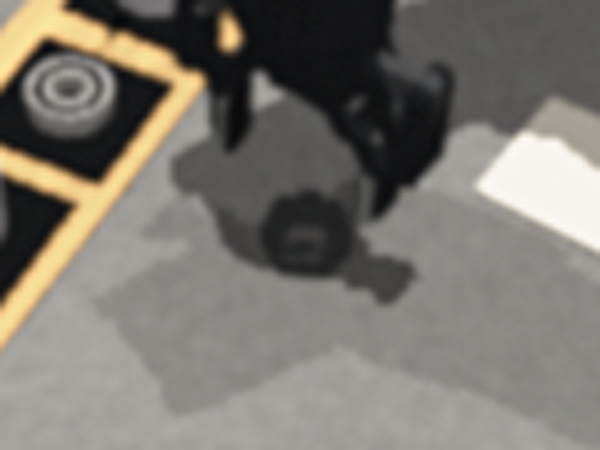

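The nut at crop (305,235) lies below and between the fingers. I descend.

>>> arm_command(rot=[[0,0.2,-0.2],[0,0,0],[0,0,0],[0,0,0],[0,0,0]], slide=[[-3.5,-1.5,-12],[0,0,-14],[0,0,-10],[0,0,-5],[0,0,0]], gripper=[75,75,75,75,75])

```text
clock: 33.62
eef_pos: [459.1, 0.7, -25.8]
tool_rot: [-3.139, -0.007, -0.186]
force: [-0.8, 0.3, -0.5]
width: 74.9
```

```bash
python3 go.py 456 1 -31 -10.5
```

```text
33.62 slide [-3.1  0.3 -5.2] rot [-0.07  0.41  0.15] w 74.9
```

>>> arm_command(rot=[[0,0.4,0.1],[0,0,0],[0,0,0]], slide=[[-3,0.5,-4],[0,0,-1],[0,0,0]], gripper=[75,75,75])

```text
clock: 33.87
eef_pos: [456.8, 1.5, -30.1]
tool_rot: [-3.14, -0.001, -0.184]
force: [-0.4, -0.6, -0.7]
width: 75.1
```

>>> arm_command(rot=[[0,0,0],[0,0,0],[0,0,0],[0,0,0],[0,0,0]], slide=[[0,0,0],[0,0,0],[0,0,0],[0,0,0],[0,0,0]], gripper=[34,34,34,34,34])

```text
clock: 34.28
eef_pos: [457.6, 1.5, -28.6]
tool_rot: [-3.139, -0.003, -0.184]
force: [0.1, 0.2, -0.9]
width: 40.2
```

```bash
python3 go.py 456 1 -31 -10.5;python3 snap.py 22 456,1,20
```

```text
34.28 slide [-1.6 -0.5 -2.4] rot [-0.1   0.21  0.06] w 40.2
top crop origin 206 152
side crop origin 210 136
34.3833 [457.5   1.5 -28.7] [-3.1392e+00 -3.1000e-03 -1.8440e-01] 40.43209278533618
```

View pics/side22.png

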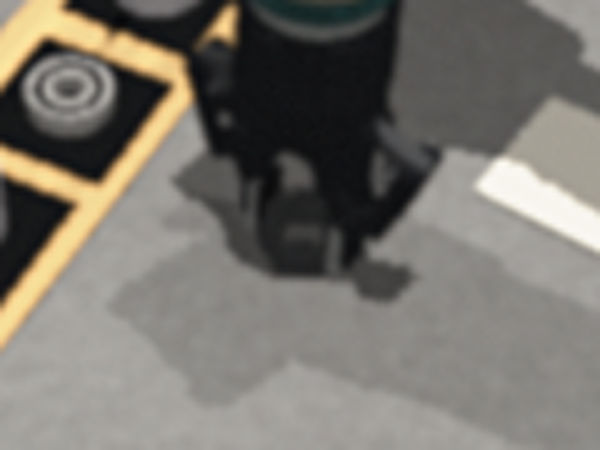

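The nut is gripped flat to flat, width 40.2 mm. I lift it and carry it over the sleeve.

>>> arm_command(rot=[[0,0,0],[0,0,0],[0,0,0],[0,0,0],[0,0,0]], slide=[[0,0,8],[0,0,20],[0,0,30],[0,0,30],[5,2,10]], gripper=[34,34,34,34,34])

```text
clock: 34.8
eef_pos: [457.4, 3.3, 69.5]
tool_rot: [3.141, 0.008, -0.182]
force: [0.3, -0.3, -1.0]
width: 40.3
```

>>> arm_command(rot=[[0,0,0],[0,0,0],[0,0,0],[0,0,0],[0,0,0]], slide=[[20,9,0],[30,13,0],[32,14,0],[28,12,0],[18,8,0]], gripper=[34,34,34,34,34])

```text
clock: 35.22
eef_pos: [585.8, 56.0, 73.1]
tool_rot: [3.135, 0.009, -0.187]
force: [0.2, -0.5, -0.9]
width: 40.2
```

>>> arm_command(rot=[[0,0,0],[0,0,0]], slide=[[6,3,0],[0,0,0]], gripper=[34,34])

```text
clock: 35.38
eef_pos: [595.7, 61.9, 72.7]
tool_rot: [3.139, 0.007, -0.187]
force: [-0.5, -1.2, -1.0]
width: 40.4
```

```bash
python3 go.py 614.8 69.7 24.4 -10.5
```

```text
35.38 slide [ 19.1   7.8 -48.3] rot [ 0.06 -0.42  0.19] w 40.4
```

>>> arm_command(rot=[[0,-0.4,0],[0,0,0],[0,0,0],[0,0,0],[0,0,0]], slide=[[10,4,0],[7,3,0],[2,1,-5],[0,0,-5],[0,0,0]], gripper=[34,34,34,34,34])

```text
clock: 35.8
eef_pos: [611.7, 67.7, 60.5]
tool_rot: [3.136, 0.004, -0.186]
force: [0.1, -0.6, -0.5]
width: 40.4
```

```bash
python3 go.py 614.8 69.7 24.4 -10.5; python3 snap.py 23 615,70,60
```

```text
35.8 slide [  3.1   2.  -36.1] rot [ 0.28 -0.3   0.18] w 40.4
top crop origin 181 87
side crop origin 140 123
35.9 [612.   67.9  61.2] [ 3.1362  0.0037 -0.1864] 40.33186863428478
```

View pics/side23.png

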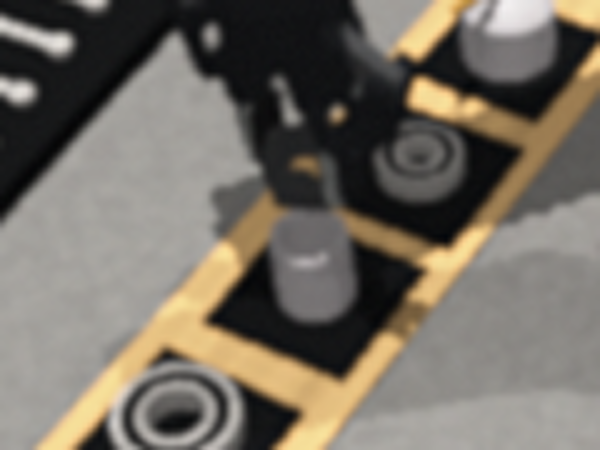

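The nut hangs at crop (298,175), clear above the sleeve rim at (312,225). I level and centre it before lowering.

>>> arm_command(rot=[[0.3,-0.3,0],[0,0,0],[0,0,0],[0,0,0],[0,0,0]], slide=[[3,2,-4],[0,0,-8],[0,0,-6],[0,0,-3],[0,0,0]], gripper=[34,34,34,34,34])

```text
clock: 36.32
eef_pos: [614.5, 69.0, 38.2]
tool_rot: [-3.141, -0.001, -0.187]
force: [-0.3, 0.3, -1.2]
width: 40.8
```

```bash
python3 go.py 614.8 69.7 24.4 -10.5
```

```text
36.32 slide [  0.3   0.7 -13.8] rot [-0.02  0.04  0.21] w 40.8
```

>>> arm_command(rot=[[0,0,0],[0,0,0],[0,0,0],[0,0,0]], slide=[[0,0.5,-4],[0,0,-4],[0,0,-2],[0,0,0]], gripper=[34,34,34,34])

```text
clock: 36.65
eef_pos: [614.2, 69.6, 26.8]
tool_rot: [-3.141, 0.0, -0.187]
force: [-0.4, -0.5, -1.3]
width: 40.3
```

```bash
python3 go.py 614.8 69.7 24.4 -10.5; python3 snap.py 24 615,70,60
```

```text
36.65 slide [ 0.6  0.1 -2.4] rot [-0.02  0.    0.21] w 40.3
top crop origin 181 87
side crop origin 140 123
36.75 [614.5  69.7  27.2] [-3.141e+00 -5.000e-04 -1.868e-01] 40.35154290120599
```

View pics/side24.png

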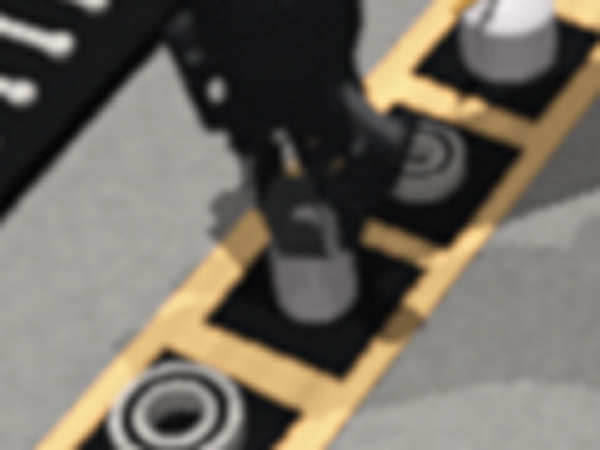

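The nut at crop (305,230) is just above the sleeve and centred on it. I make the final lowering.

>>> arm_command(rot=[[0,0,0],[0,0,0]], slide=[[0.2,0,-2],[0,0,-0.7]], gripper=[34,34])

```text
clock: 36.92
eef_pos: [615.2, 69.8, 24.8]
tool_rot: [-3.141, -0.002, -0.187]
force: [-0.7, -0.8, -0.0]
width: 40.2
```

>>> arm_command(rot=[[0,0,0]], slide=[[0,0,-0.7]], gripper=[34])

```text
clock: 37.0
eef_pos: [615.3, 69.9, 24.2]
tool_rot: [-3.14, -0.002, -0.187]
force: [1.3, 0.1, -0.7]
width: 40.2
```

>>> arm_command(rot=[[0,0,0],[0,0,0]], slide=[[0,0,-0.8],[0,0,-0.3]], gripper=[34,34])

```text
clock: 37.17
eef_pos: [615.5, 69.9, 24.1]
tool_rot: [-3.141, -0.002, -0.187]
force: [0.2, -0.6, -1.2]
width: 40.5
```

>>> arm_command(rot=[[0,0,0],[0,0,0]], slide=[[-0.3,0,-1.5],[0,0,-0.5]], gripper=[34,34])

```text
clock: 37.33
eef_pos: [615.9, 70.1, 24.2]
tool_rot: [-3.141, -0.004, -0.187]
force: [-0.4, -0.8, -0.9]
width: 40.3
```

>>> arm_command(rot=[[0,0,0],[0,0,0],[0,0,0],[0,0,0],[0,0,0]], slide=[[0,0,0],[0,0,0],[0,0,0],[0,0,15],[0,0,30]], gripper=[50,65,75,75,75])

```text
clock: 37.75
eef_pos: [612.1, 68.8, 65.6]
tool_rot: [3.139, 0.004, -0.187]
force: [0.5, -0.3, 0.7]
width: 75.2
```

>>> arm_command(rot=[[0,0,0],[0,0,0],[0,0,0],[0,0,0],[0,0,0]], slide=[[0,0,38],[-15,0,30],[-35,-5,10],[-36,-15,0],[-36,-15,0]], gripper=[75,75,75,75,75])

```text
clock: 38.17
eef_pos: [497.4, 40.8, 156.3]
tool_rot: [-3.131, -0.013, -0.185]
force: [-0.2, -0.9, -1.0]
width: 75.3
```

>>> arm_command(rot=[[0,0,0],[0,0,0],[0,0,0],[0,0,0],[0,0,0]], slide=[[-10,-38,0],[0,-40,0],[0,-40,0],[0,-40,0],[0,-40,0]], gripper=[75,75,75,75,75])

```text
clock: 38.58
eef_pos: [478.3, -155.7, 164.0]
tool_rot: [-3.134, -0.016, -0.161]
force: [0.8, -0.7, 0.1]
width: 74.4
```

>>> arm_command(rot=[[0,0,-5],[0,0,-5],[0,0,-5],[0,0,-5],[0,0,-5]], slide=[[0,-40,0],[-10,-40,0],[-10,-40,0],[-10,-30,0],[0,-10,0]], gripper=[75,75,75,75,75])

```text
clock: 39.0
eef_pos: [445.8, -329.1, 168.7]
tool_rot: [-3.138, -0.024, -0.624]
force: [-0.8, -0.3, -0.1]
width: 74.8
```

```bash
python3 snap.py 25 612,20,40; python3 oil.py 25; for a in "627 176 26 45" "615 70 75 36" "608 -30 23 36"; do python3 chk.py 25 $a; done
python3 - <<'E'
from h import *
for n in("top","side"):
    p=np.load(f"pics/{n}25.npz")['p']; cv2.imwrite(f"pics/{n}25f.png",cv2.resize(p[80:260,90:350,::-1] if n=="top" else p[60:290,90:340,::-1],None,fx=2.6,fy=2.6,interpolation=cv2.INTER_CUBIC))
E
```

```text
top crop origin 201 91
side crop origin 152 116
39.1 [ 448.1 -326.5  169.2] [-3.1358 -0.0254 -0.6196] 75.0849798661141
top tip [612.6 -83.6  81.3] 43 body [ 609.2 -136.5] 26.7 yaw 86.3
side tip [612.1 -85.8  80.3] 17 body [ 607.5 -136.5] 27.4 yaw 84.8
top [629.4 175.4  31.2 332. ]
side [626.2 174.5  32.9 361. ]
top [615.7  67.3  22.  108. ]
side [613.6  68.6  24.4 119. ]
top [609.2 -30.5  23.6 205. ]
side [607.7 -31.1  25.6 172. ]
```

View pics/top25f.png

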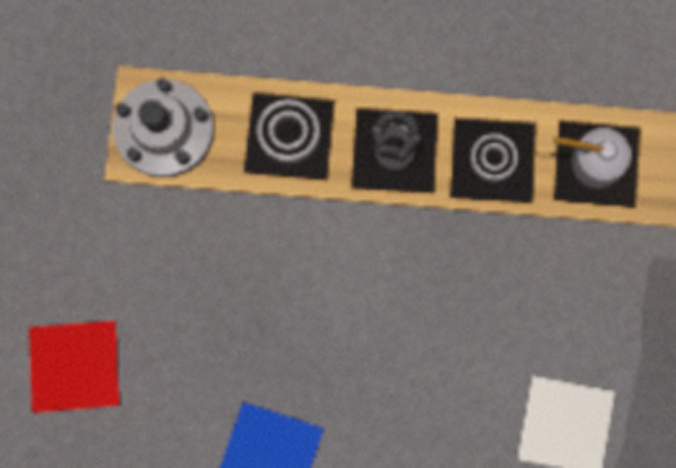

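View pics/side25f.png

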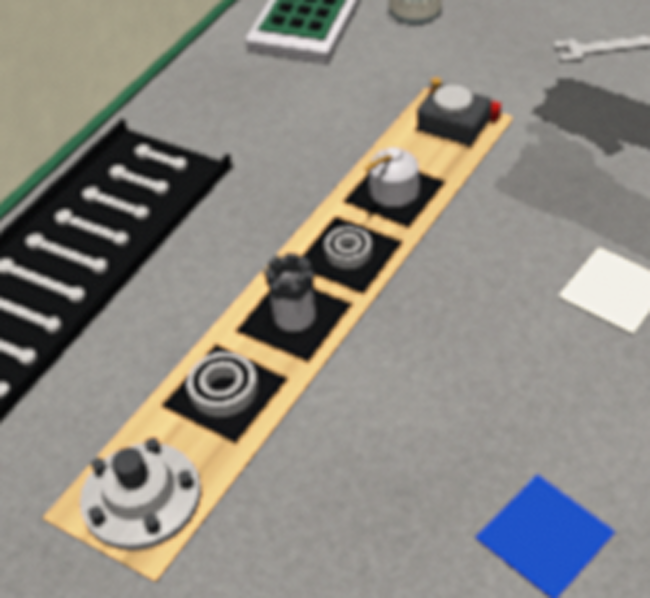

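All five parts look placed. In the top crop: big bearing (288,130), nut on sleeve (397,138), small bearing (494,157), can (605,152) with its spout pointing left to the hub. I check the nut's centring and level more closely.

Run:
```python
from h import *
P25={n:np.load(f"pics/{n}25.npz") for n in("top","side")}
for n in("top","side"):
    C=cloud(n,P25[n]['d'])
    for lo,hi in((60,85),(66,85),(70,85)):
        m=(np.hypot(C[...,0]-615,C[...,1]-70)<36)&(C[...,2]>lo)&(C[...,2]<hi); Q=C[m]
        # view-consistent: cast to mean height
        print(n,lo,len(Q),'bbox centre',np.round((Q.min(0)+Q.max(0))[:2]/2,1),'circ',np.round(cv2.minEnclosingCircle(Q[:,:2].astype(np.float32))[0],1),'zmax',np.round(np.percentile(Q[:,2],[50,95]),1))
    Q=C[(np.hypot(C[...,0]-615,C[...,1]-70)<30)&(C[...,2]>70)&(C[...,2]<85)]
    a=np.linalg.lstsq(np.c_[Q[:,:2]-[615,70],np.ones(len(Q))],Q[:,2],rcond=None)[0]; print(' tilt slope',np.round(a,3))
    p=P25[n]['p']; hsv=cv2.cvtColor(p,cv2.COLOR_RGB2HSV)
    br=(hsv[...,0]>8)&(hsv[...,0]<28)&(hsv[...,1]>110)&(np.hypot(C[...,0]-608,C[...,1]+137)<64)&(C[...,2]>50); Q=C[br]
    l=cv2.fitLine(Q.astype(np.float32),cv2.DIST_HUBER,0,.01,.01).ravel(); print(' spout line yaw',np.degrees(np.arctan2(l[1],l[0])))
    uv=proj(n,[615,70,70])[0].astype(int); cv2.imwrite(f"pics/nut{n}.png",cv2.resize(p[uv[1]-25:uv[1]+35,uv[0]-40:uv[0]+40,::-1],(640,480),interpolation=cv2.INTER_CUBIC))
```

```text
top 60 182 bbox centre [616.6  68.7] circ [616.6  68.7] zmax [71.8 77.9]
top 66 164 bbox centre [616.6  68.7] circ [616.6  68.7] zmax [73.  77.9]
top 70 126 bbox centre [617.2  68.8] circ [617.3  68.8] zmax [74.6 78. ]
 tilt slope [ 2.0000e-03 -1.2000e-02  7.4327e+01]
 spout line yaw 84.00386
side 60 230 bbox centre [615.   67.9] circ [614.2  68.5] zmax [71.1 77.6]
side 66 181 bbox centre [615.4  67.9] circ [614.2  68.5] zmax [73.2 77.8]
side 70 135 bbox centre [615.1  68.3] circ [614.2  68.5] zmax [75.2 77.9]
 tilt slope [-4.0000e-03 -2.5000e-02  7.4413e+01]
 spout line yaw 83.61215
```

View pics/nutside.png

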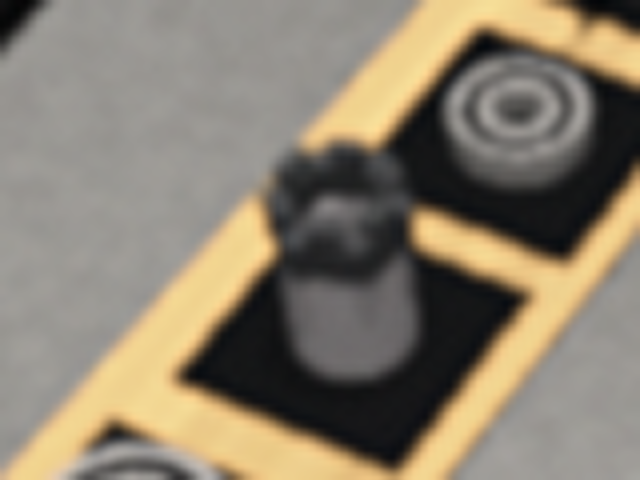

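View pics/nuttop.png

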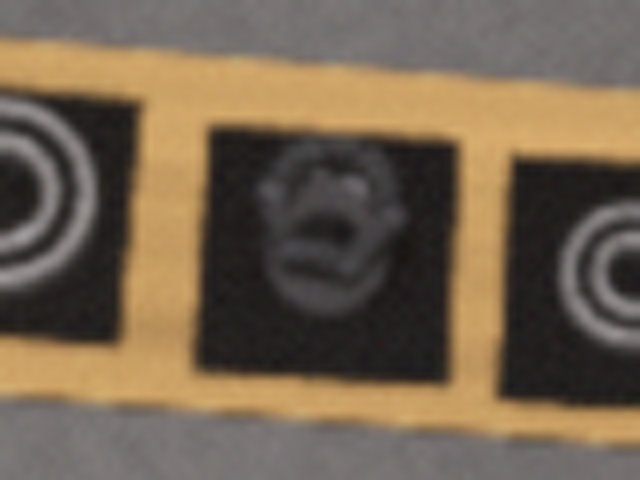

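```bash
python3 -c "
from cell import ctrl,telemetry
s=telemetry.read_state();print(s['clock'],s['width'],s['force'])
print(ctrl.finish_job())"
```

```text
39.1 75.0849798661141 [0.15216342 0.86257792 0.17568447]
the job is handed in; nothing more can be done
None
```

I laid out all five parts and handed the job in at 39.1 s of the 128 s allowed. The hub is at the left end, so the row runs big bearing on pad1, sleeve on pad2, small bearing on pad3 and oil can on pad4. The castle nut lies teeth up on the sleeve. The gripper was open and clear of everything at hand-in.

**Last camera checks (average of the two views):**

| Part | Offset from target |
|---|---|
| Big bearing | about 1.5 mm from pad1 centre |
| Sleeve | under 1 mm from pad2 centre; it was first about 3 mm off in x, so I regripped and shifted it, and last measured it before the nut went on |
| Small bearing | under 1 mm from pad3 centre |
| Oil can | about 1 mm from pad4 centre, upright |
| Nut | about 1 mm off the sleeve axis, level, top at about 75 mm |

**Checks that disagreed:**
- **Spout direction:** the direction to the hub is about 87°. Measured from the spout tip I got 85–86°, and from a line fit about 84°, so it may be 1–3° off. I left it.
- **Tool height:** the reported z read roughly 33 mm below where the fingertips really were. My first close therefore shut above the big bearing without touching it. After that I set heights from the camera views and from where each part touched down.

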